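# Scoop the seed potatoes onto the balance and log the weight

### The arm

A 6-joint arm with a two-finger parallel gripper is mounted at the origin on the work surface. World frame = base frame: x ahead of the robot, y to its left, z up, the work surface at z = 0. Lengths are in m, angles in rad, forces in N, time in s.
With the tool pointing down it reaches from about 0.35 to 0.85 m from the base axis. Payload 8.1 kg.
Tool frame: the origin (TCP) lies at the very end of the fingers, on their centre line; the grasp point (between the pads) lies behind it (robot.grip_depth is the z of the grasp point in the tool frame, in m); z points along the fingers, y is the line along which they close (so a half turn about z gives the same grasp; the last joint's range is limited). The gripper opens to 93 mm and grips with 3 to 60 N. Pads are 15 mm wide; open, the fingers measure 128 mm over their backs; the gripper's body (75 mm by 188 mm) begins 65 mm behind the grasp point.
Start: joints at [-1.388, 0.13, 1.488, -0, 1.523, -0.085], TCP at [0.159, -0.579, 0.185] pointing down, gripper open.
Joint ranges: [-2.96, 2.96], [-0.89, 2.26], [0.02, 2.5], [-1.34, 4.48], [0, 2.73], [-2.66, 2.66]. Speed limits (rad/s): [2.39, 2.39, 2.79, 3.14, 3.14, 3.14].

### API

Orientations are given as a unit quaternion [x, y, z, w].
In Python, from cell import robot gives the robot as it stands. The module is installed in compiled form; this text tells all that it offers.
- The arm moves only by the tool jog_arm, never from a script. Its arguments are lists of equal length, an entry for each row: "slide": the shift along the tool's x, y, z normalised to -1 to 1, where 1 is 0.1 m, a list of three; "dr": the turn, a rotation vector about the tool's x, y, z normalised to -1 to 1, where 1 is pi/2 rad, a list of three; "hand": the opening, from 0 (shut) to 1 (fully open). A call has 1 to 20 rows; each row is the pose to reach, as a shift and turn from the pose commanded when the call began, along the tool's axes at that moment; what a row does not reach only later rows make up. A row lasts 1/8 s, in which the tool goes at most 62.5 mm and 10.7 degrees, less where a joint would pass 70% of its speed; a pose out of reach is approached as far as the arm can. A call with a number of a shift or a turn outside -1 to 1 is refused whole. A call with a gripper value outside its range is refused whole. The fingers move at their own pace and stop on an object; "squeeze" is the grip in N (left out, the last holds). Time passes only in rows, so rows that repeat a pose let the fingers close. It gives the time, the measured TCP pose, the force, the opening and the grip force at its end, in the units of the state.
- robot.get_obs(): the state, without advancing time (a new reading comes with each control period).
- robot.read_camera(name): name is "side" or "top"; returns the picture (480x640x3 uint8, red, green, blue); there is no depth.
- robot.calibration(name): a dict with "fovy" (degrees; the focal length in pixels is half the picture's height over the tangent of half this angle, whatever the lens; pixels are square), "cx", "cy" (the principal point, pixels), "rvec" (rotation vector, rad) and "tvec" (3), from world to camera coordinates, as OpenCV has them. Camera axes: x right, y down, z forward; pixel columns grow to the right and rows downward; lengths in m; the calibration is good to about 2 mm. A picture is of the moment at which its call begins. calibration takes no time and is no camera call.
- robot.job_done(): hands the job in; it is judged then, once.
The state is a dict: "clock": time; "qpos": joint angles; "dq": joint speeds; "effort": joint torques, N m; "tcp_pos": TCP position; "eef_rot": TCP orientation; "ft_force": force on the tool from outside, world axes, zero at the start; "ft_torque": the same for the moment, N m; "gripper_width": finger opening in m; "grasp_force": force on a finger pad.
Only numpy, scipy, OpenCV 4.12 (cv2) and the standard library are available. Lean on these libraries where they do the work, as an engineer would, in place of code of your own. Each camera call takes 0.05 s, during which the arm holds its last target. There are 200 camera calls.

### The job

Take the steel scoop from its rest, scoop up the potatoes in the black tray and tip all four gently into the weighing dish of the balance, touching the potatoes with the scoop only (not with the gripper or arm) and without tossing them or dropping them from more than a hand's breadth. Then set the scoop back flat in the middle of its rest and let go, and after that press the key on the balance fully down to log the weight. Do not disturb the beaker, the bottle or the jar.

Things in the scene. Friction and masses are not known exactly. Their poses are not given: they have to be found in the camera images.
- tray: Fixed black open tray. Origin: underside; x points to its sloped end. Inside 136 mm wide; floor top 5 mm above the origin, flat from x = -150 mm (upright near wall) to 100 mm; there the end wall rises outward at 68 deg to the floor (rim at x 120 mm). Walls 5 mm thick, rims 55 mm up (near wall only 30 mm). Potatoes start at x above -24 mm; the near half is empty, room for the scoop.
- potato0: One of four loose seed potatoes, brown, rounded and slightly long: 48 mm long, 36 mm thick, about 36 g. Origin at its centre, x along its length; it rolls.
- potato1: One of four loose seed potatoes, brown, rounded and slightly long: 47 mm long, 38 mm thick, about 36 g. Origin at its centre, x along its length; it rolls.
- potato2: One of four loose seed potatoes, brown, rounded and slightly long: 49 mm long, 35 mm thick, about 36 g. Origin at its centre, x along its length; it rolls.
- potato3: One of four loose seed potatoes, brown, rounded and slightly long: 45 mm long, 37 mm thick, about 36 g. Origin at its centre, x along its length; it rolls.
- scoop: Loose steel scoop, 0.26 kg. Open pan: floor 2.5 mm thick, 115 mm long (x -57.5..57.5), 118 mm wide (112 inside), back wall (-x) 50 mm high, sides stepping from 50 mm down to 18 mm at the open front edge (+x). Origin: underside of the pan, centre. Starts flat on its rest, open edge away from the robot. The black handle behind the back wall leans back (to -x) 22 deg from vertical.
- scoop_grip (a point): Middle of the scoop handle, the place to grip: 91.2 mm behind (-x) and 104.9 mm above the scoop's origin. The handle is a straight bar 20 mm wide (scoop y, the way to pinch it), 24 mm deep, 92 mm long, its lower end 36 mm above the pan's underside, its upper end 22 mm beyond this point; axes as the scoop's.
- scoop_lip (a point): Middle of the pan's open front edge, underside: 57.5 mm ahead of the scoop's origin.
- rest: Fixed shallow steel rest for the scoop, 170 x 170 mm, 4 mm walls, rim 14 mm high, floor top 4 to 5 mm above its underside. It changes sides with the balance. Origin at the centre of the underside.
- rest_in (a point): Centre of the rest's inner floor, 5 mm above its underside; x and y along its sides.
- balance: Fixed white bench balance, base 260 x 200 x 40 mm (x, y, z), origin at the centre of its underside; front console with the key at -x, square steel weighing dish on top at +x.
- dish_in (a point): Centre of the weighing dish's inner floor, 53 mm above the table. The dish is an open box, 184 mm (x) by 194 mm (y) inside, 3 mm walls, rim 40 mm above this point (93 mm above the table).
- key (a joint): Travel of the round grey push key on the balance's front console, 28 mm across: 0 released, 0.006 m fully down (5 N, springs back).
- key_top (a point): Middle of the key's top face; press straight down. It lies 38 mm in front of the dish wall, whose rim is higher.
- beaker: Bystander: white plastic beaker of peelers, 90 mm wide, 180 mm tall with the tools. Origin under its base.
- washbottle: Bystander: red plastic bottle, 68 mm wide, 170 mm tall. Origin under its base.
- samplejar: Bystander: low clear jar with a yellow cap, 64 mm wide, 60 mm tall. Origin under its base.

How it is judged:
On the way, in this order (a step that is already met when the one before it is completed fails the run):
1. the scoop carries at least one potato, lifted clear of the tray (((x of potato0 in the frame of scoop between -0.06 and 0.065 m and y of potato0 in the frame of scoop between -0.06 and 0.06 m and z of potato0 in the frame of scoop between 0.005 and 0.08 m and height (world z) of potato0 above 0.09 m) or (x of potato1 in the frame of scoop between -0.06 and 0.065 m and y of potato1 in the frame of scoop between -0.06 and 0.06 m and z of potato1 in the frame of scoop between 0.005 and 0.08 m and height (world z) of potato1 above 0.09 m) or (x of potato2 in the frame of scoop between -0.06 and 0.065 m and y of potato2 in the frame of scoop between -0.06 and 0.06 m and z of potato2 in the frame of scoop between 0.005 and 0.08 m and height (world z) of potato2 above 0.09 m) or (x of potato3 in the frame of scoop between -0.06 and 0.065 m and y of potato3 in the frame of scoop between -0.06 and 0.06 m and z of potato3 in the frame of scoop between 0.005 and 0.08 m and height (world z) of potato3 above 0.09 m))), for 0.2 s.
2. all four potatoes lie in the weighing dish (x of potato0 in the frame of dish_in between -0.095 and 0.095 m and y of potato0 in the frame of dish_in between -0.1 and 0.1 m and z of potato0 in the frame of dish_in between 0.005 and 0.06 m and x of potato1 in the frame of dish_in between -0.095 and 0.095 m and y of potato1 in the frame of dish_in between -0.1 and 0.1 m and z of potato1 in the frame of dish_in between 0.005 and 0.06 m and x of potato2 in the frame of dish_in between -0.095 and 0.095 m and y of potato2 in the frame of dish_in between -0.1 and 0.1 m and z of potato2 in the frame of dish_in between 0.005 and 0.06 m and x of potato3 in the frame of dish_in between -0.095 and 0.095 m and y of potato3 in the frame of dish_in between -0.1 and 0.1 m and z of potato3 in the frame of dish_in between 0.005 and 0.06 m and linear speed of each of potato0, potato1, potato2, potato3 below 0.05 m/s), for 0.2 s.
3. the scoop stands flat on its rest, released (x of scoop in the frame of rest_in between -0.03 and 0.03 m and y of scoop in the frame of rest_in between -0.03 and 0.03 m and z of scoop in the frame of rest_in between -0.005 and 0.006 m and angle between scoop's own z axis and vertical below 0.08 rad and linear speed of scoop below 0.03 m/s and contact force between the fingers and scoop below 0.1 N), for 0.2 s.
4. the key is pressed fully down (more than 4.5 mm) (value of joint key above 0.0045 m), for 0.05 s.
At the end, for the whole second after the job is handed in: All four potatoes lie still within the weighing dish; the scoop lies flat on the floor of its rest (tilt under 0.08 rad), its origin within 30 mm of the middle of the rest in x and in y, released and at rest; the key has been pressed after that and has sprung back (all of step 2 and all of step 3 and value of joint key below 0.003 m); the robot touches nothing.
It fails at once if a potato is touched by the gripper or arm (contact force between any of the fingers, the arm and potato0 above 0.3 N or contact force between any of the fingers, the arm and potato1 above 0.3 N or contact force between any of the fingers, the arm and potato2 above 0.3 N or contact force between any of the fingers, the arm and potato3 above 0.3 N).
It fails at once if a potato is tossed or dropped: faster than 1.6 m/s, as after a fall of about 13 cm (linear speed of any of potato0, potato1, potato2, potato3 above 1.6 m/s).
It fails at once if a bystander is moved by more than 30 mm or tipped (distance of any of beaker, washbottle, samplejar from where it was at the start of the episode above 0.03 m or angle between any of beaker, washbottle, samplejar's own z axis and vertical above 0.3 rad).
It also fails if it takes over 72 s, if anything falls off the work surface, if the arm or the gripper's body presses on something with over 40 N, if the wrist force passes 120 N, or if a joint passes its speed limit or range.

## Working session

There is one attempt and no reset: what is moved stays moved. The work goes in short steps, Python scripts to look and compute and a tool call to move; the robot and the scene stay as the last step left them, time stands still between calls to the robot, and variables do not carry over. Pictures are saved under pics/ and viewed, at most 10 in all, crops included, and the job is handed in when it is done.

Besides the shell and the picture viewer there is one more tool, called after "Call:" as name(argument=value, ...) on one line, values as JSON. jog_arm: Moves the arm, as the interface text tells. Its arguments: {"type":"object","properties":{"slide":{"type":"array","items":{"type":"array","items":{"type":"number"}}},"dr":{"type":"array","items":{"type":"array","items":{"type":"number"}}},"hand":{"type":"array","items":{"type":"number"}},"squeeze":{"type":"number"}},"required":["slide","dr","hand"]}

```bash
mkdir -p pics; python3 - <<'E'
from cell import robot
import cv2
for n in("top","side"):
    im=robot.read_camera(n); cv2.imwrite(f"pics/{n}0.png",im[:,:,::-1]); print(n,robot.calibration(n))
o=robot.get_obs();print(o['tcp_pos'],o['eef_rot'],o['clock'],robot.grip_depth,o['gripper_width'])
E
```

```text
top {'fovy': 47.017973678404715, 'cx': 319.03621532650436, 'cy': 239.6675090701201, 'rvec': array([ 2.13561261, -2.0758709 ,  0.23674211]), 'tvec': array([-0.01327412,  0.60102299,  1.19709496])}
side {'fovy': 53.56212802959103, 'cx': 325.49272302885527, 'cy': 240.24186606868852, 'rvec': array([ 0.39923973, -2.80964543,  1.07791769]), 'tvec': array([0.55432591, 0.16910819, 0.85235804])}
[ 0.15868524 -0.5780267   0.183989  ] [ 9.91047317e-01  1.33508429e-01 -3.14875026e-05 -8.44654601e-04] 0.1 -0.0188 0.0931673617383398
```

View pics/top0.png

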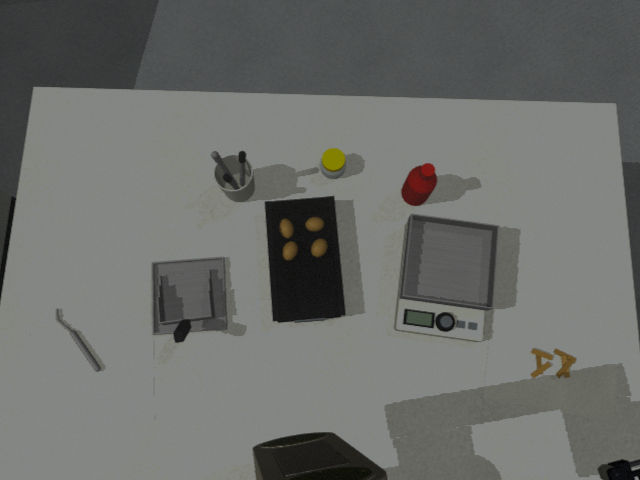

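View pics/side0.png

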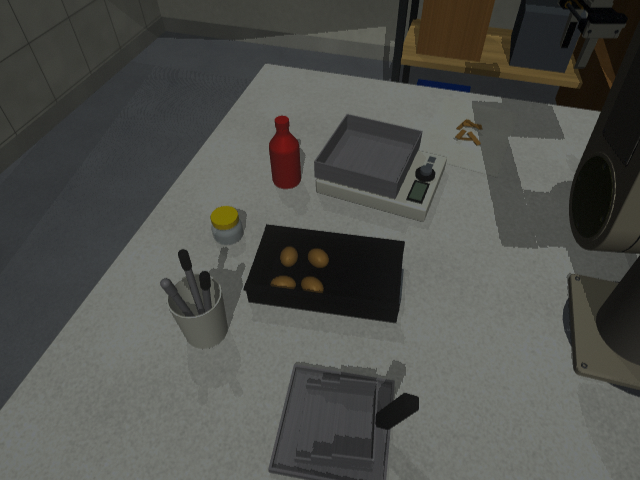

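```bash
cat > h.py <<'E'
import numpy as np, cv2
from cell import robot
from scipy.spatial.transform import Rotation as R
def cam(n):
    c=robot.calibration(n); f=240/np.tan(np.radians(c['fovy'])/2)
    K=np.array([[f,0,c['cx']],[0,f,c['cy']],[0,0,1]]); return K,cv2.Rodrigues(c['rvec'])[0],c['tvec']
def cast(n,uv,z):
    K,Rm,t=cam(n); uv=np.atleast_2d(uv).astype(float)
    d=(Rm.T@np.linalg.inv(K)@np.c_[uv,np.ones(len(uv))].T).T; o=-Rm.T@t
    return o+d*((z-o[2])/d[:,2])[:,None]
def proj(n,P):
    K,Rm,t=cam(n); return cv2.projectPoints(np.atleast_2d(P).astype(float),cv2.Rodrigues(Rm)[0],t,K,None)[0][:,0]
E
python3 - <<'E'
from h import *
np.set_printoptions(precision=4,suppress=True)
im=cv2.imread('pics/top0.png'); hsv=cv2.cvtColor(im,cv2.COLOR_BGR2HSV)
br=np.clip(im*2.2,0,255).astype(np.uint8)
def crop(x,y,w,h,s): return cv2.resize(br[y:y+h,x:x+w],None,fx=s,fy=s,interpolation=cv2.INTER_CUBIC)
A=crop(145,250,90,100,4); B=crop(390,205,110,140,4)
C=np.zeros((560,800,3),np.uint8); C[:400,:360]=A; C[:560,360:800]=B; cv2.imwrite('pics/crop.png',C)
m=cv2.inRange(hsv,(8,100,50),(22,255,255)); m[:200]=0;m[270:]=0;m[:,:260]=0;m[:,350:]=0
n,l,st,ce=cv2.connectedComponentsWithStats(m)
for i in range(1,n):
    if st[i,4]>30:
        cs,_=cv2.findContours((l==i).astype(np.uint8),0,1); print('pot',st[i],ce[i],cast('top',ce[i],.024)[0],cv2.fitEllipse(cs[0]))
m=cv2.inRange(br,(0,0,0),(75,75,75)); m=((im.max(2)<38)*255).astype(np.uint8); m[:190]=0; m[325:]=0; m[:,:260]=0;m[:,350:]=0
cs,_=cv2.findContours(m,0,1); c=max(cs,key=cv2.contourArea); r=cv2.minAreaRect(c); b=cv2.boxPoints(r); print('tray',r,b)
print(cast('top',b,.055)); print(cast('top',b,.0))
E
```

```text
pot [305 217  19  14 214] [314.1355 223.6308] [0.6496 0.0166 0.024 ] ((314.1244812011719, 223.61642456054688), (13.548919677734375, 18.05352020263672), 85.27922058105469)
pot [280 219  13  19 201] [285.9005 227.9552] [0.637  0.0834 0.024 ] ((285.9095764160156, 227.9866943359375), (12.075750350952148, 18.8907470703125), 167.87554931640625)
pot [311 239  16  18 231] [318.4545 247.342 ] [0.5921 0.0046 0.024 ] ((318.46746826171875, 247.35177612304688), (14.469747543334961, 18.284645080566406), 28.63482666015625)
pot [283 241  14  19 216] [289.3472 250.2639] [0.5831 0.0731 0.024 ] ((289.3592834472656, 250.24195861816406), (13.143802642822266, 18.746854782104492), 15.444991111755371)
tray ((303.97247314453125, 259.1689758300781), (120.24986267089844, 71.50215911865234), 85.2363510131836) [[263.3518 202.2207]
 [334.607  196.2828]
 [344.5932 316.1172]
 [273.338  322.0552]]
[[ 0.69    0.1369  0.055 ]
 [ 0.7095 -0.03    0.055 ]
 [ 0.4298 -0.0584  0.055 ]
 [ 0.4121  0.1007  0.055 ]]
[[ 0.7062  0.1428  0.    ]
 [ 0.7265 -0.0314  0.    ]
 [ 0.4344 -0.0611  0.    ]
 [ 0.4159  0.105   0.    ]]
```

View pics/crop.png

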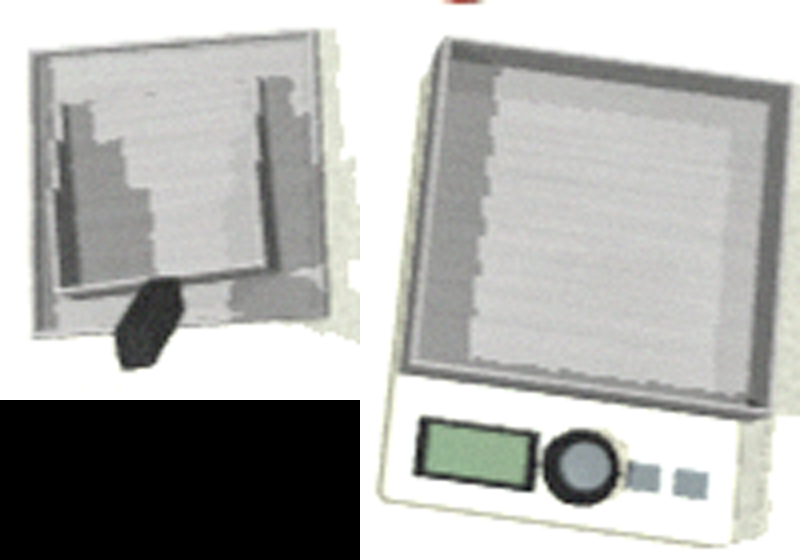

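```bash
python3 - <<'E'
from h import *
np.set_printoptions(precision=4,suppress=True)
for n in('top','side'):
    K,Rm,t=cam(n);print(n,-Rm.T@t)
im=cv2.imread('pics/top0.png')
g=(255*(im/255.)**.4).astype(np.uint8)
A=cv2.resize(g[190:330,255:355],None,fx=4,fy=4,interpolation=cv2.INTER_CUBIC)
s=cv2.imread('pics/side0.png'); s=(255*(s/255.)**.5).astype(np.uint8)
B=cv2.resize(s[350:480,260:430],None,fx=2.3,fy=2.3,interpolation=cv2.INTER_CUBIC)
D=cv2.resize(s[100:225,310:460],None,fx=2.3,fy=2.3,interpolation=cv2.INTER_CUBIC)
C=np.zeros((600,800,3),np.uint8); C[:560,:400]=A; C[:B.shape[0],400:400+B.shape[1]]=B;C[300:300+D.shape[0],400:400+D.shape[1]]=D; cv2.imwrite('pics/crop2.png',C)
ca=lambda L:np.array([[145+x/4,250+y/4] for x,y in L])
cb=lambda L:np.array([[390+(x-360)/4,205+y/4] for x,y in L])
def rect(P):
    e=[np.linalg.norm(P[i,:2]-P[(i+1)%4,:2]) for i in range(4)]
    print(P[:,:2].tolist(),'edges',np.array(e),'centre',P.mean(0))
    a=P[0]+P[1]-P[2]-P[3]; print('yaw',np.degrees(np.arctan2(a[1],a[0])))
rect(cast('top',ca([(30,50),(320,32),(328,320),(35,337)]),.014))
rect(cast('top',cb([(445,38),(797,85),(772,414),(403,372)]),.093))
print('backwall',cast('top',ca([(62,292),(268,268)]),.055))
for z in(.045,.05,.055): print('key',cast('top',cb([(587,466)]),z))
E
```

```text
top [0.3242 0.0036 1.2997]
side [0.404  0.5814 0.749 ]
[[0.5463069538037199, 0.39546583438217664], [0.5620390249363678, 0.22516747561403783], [0.39384531136949064, 0.20961839020542522], [0.37950137178446225, 0.3769351312862321]] edges [0.171  0.1689 0.1679 0.1678] centre [0.4704 0.3018 0.014 ]
yaw 5.808769034738999
[[0.6597811120091381, -0.20359497736100787], [0.6381210290159163, -0.4022360093571638], [0.4522206179610414, -0.3804140558923867], [0.4694707260457023, -0.17887207426616275]] edges [0.1998 0.1872 0.2023 0.1919] centre [ 0.5549 -0.2913  0.093 ]
yaw -7.0528032107353305
backwall [[0.4029 0.3523 0.055 ]
 [0.4194 0.2384 0.055 ]]
key [[ 0.425  -0.2898  0.045 ]]
key [[ 0.4246 -0.2887  0.05  ]]
key [[ 0.4242 -0.2875  0.055 ]]
```

View pics/crop2.png

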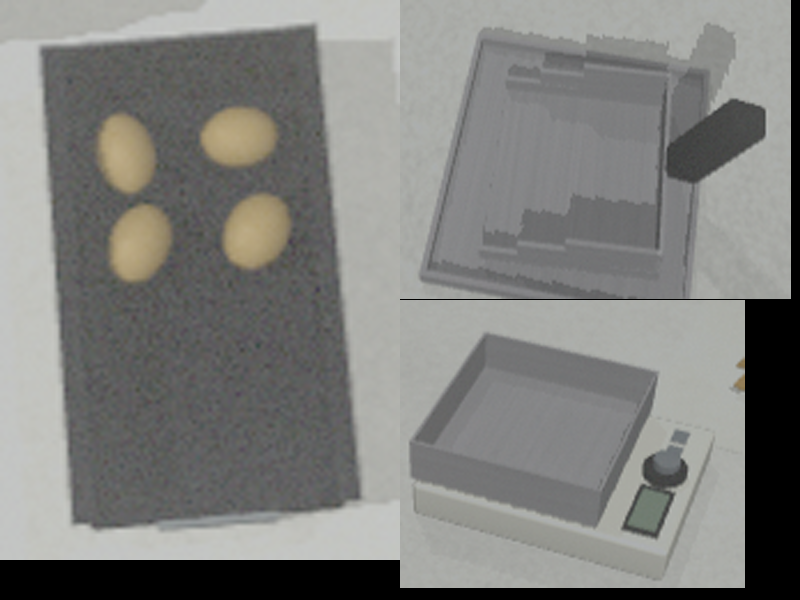

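```bash
cat >> h.py <<'E'
def tri(a,b):
    P=[]
    for n in('top','side'):
        K,Rm,t=cam(n); P.append(K@np.c_[Rm,t])
    X=cv2.triangulatePoints(P[0],P[1],np.array(a,float).reshape(2,1),np.array(b,float).reshape(2,1))[:,0]; X=X[:3]/X[3]
    return X, proj('top',X)[0]-a, proj('side',X)[0]-b
E
python3 - <<'E'
from h import *
np.set_printoptions(precision=4,suppress=True)
ct=lambda L:np.array([[255+x/4,190+y/4] for x,y in L])
P=cast('top',ct([(42,47),(316,27),(358,498),(75,523)]),.055);print('tray rim',P)
print('midaxis',P[:2].mean(0),P[2:].mean(0)); d=P[:2].mean(0)-P[2:].mean(0);print('yaw',np.degrees(np.arctan2(d[1],d[0])),np.linalg.norm(d))
# tray floor lines & far corners in the side view for cross-check
s=cv2.imread('pics/side0.png');t=cv2.imread('pics/top0.png')
ms=(s.max(2)<45).astype(np.uint8); ms[:385]=0;ms[:,:374]=0;ms[435:]=0;ms[:,425:]=0
mt=(t.max(2)<45).astype(np.uint8); mt[:315]=0;mt[345:]=0;mt[:,:168]=0;mt[:,195:]=0
def big(m):
    n,l,st,ce=cv2.connectedComponentsWithStats(m); i=1+np.argmax(st[1:,4]); return st[i],ce[i]
a=big(mt);b=big(ms);print(a,b);print('handle',tri(a[1],b[1]))
print('key',tri((390+(587-360)/4,205+466/4),(310+(667-400)/2.3,100+(463-300)/2.3)))
S=np.array([.468,.3035,.005]);y=np.radians(8)
M=R.from_euler('z',y).as_matrix()
print('pred handle centre',S+M@[-.0822,0,.0827])
# potatoes from side
hs=cv2.cvtColor(s,cv2.COLOR_BGR2HSV); m=cv2.inRange(hs,(8,100,40),(22,255,255)); m[:240]=0;m[300:]=0;m[:,:265]=0;m[:,340:]=0
n,l,st,ce=cv2.connectedComponentsWithStats(m)
for i in range(1,n):
    if st[i,4]>40: print(ce[i],cast('side',ce[i],.024)[0])
E
```

```text
tray rim [[ 0.6913  0.1319  0.055 ]
 [ 0.7083 -0.0286  0.055 ]
 [ 0.4334 -0.0581  0.055 ]
 [ 0.415   0.0999  0.055 ]]
midaxis [0.6998 0.0517 0.055 ] [0.4242 0.0209 0.055 ]
yaw 6.371629182494987 0.27734352413165575
(array([174, 320,  17,  22, 257], dtype=int32), array([181.7938, 330.1673])) (array([375, 393,  44,  40, 976], dtype=int32), array([396.0113, 410.7766]))
handle (array([0.3869, 0.2952, 0.0896]), array([ 0.0183, -0.1264]), array([0.2481, 0.081 ]))
key (array([ 0.424 , -0.2884,  0.0508]), array([-0.0194,  0.2408]), array([-0.3053, -0.0982]))
pred handle centre [0.3866 0.2921 0.0877]
[288.4071 256.3   ] [0.6494 0.0171 0.024 ]
[317.8097 257.7645] [0.5919 0.0046 0.024 ]
[283.3306 281.9837] [0.6375 0.0801 0.024 ]
[311.839  284.4307] [0.5837 0.0706 0.024 ]
```

Call:
jog_arm(slide=[[0.5,-0.5,-0.3],[1,-1,-0.3],[1,-1,-0.3]], dr=[[0,0,0],[0,0,0],[0,0,0]], hand=[1,1,1])

```text
clock: 0.48
tcp_pos: [0.2301, -0.4535, 0.2151]
eef_rot: [0.991, 0.135, 0.0, -0.0]
ft_force: [-0.9, -0.3, 0.7]
gripper_width: 0.0929
grasp_force: 0.0
```

Call:
jog_arm(slide=[[0.5,-0.5,-0.3],[1,-1,-0.3],[1,-1,-0.3]], dr=[[0,0,0],[0,0,0],[0,0,0]], hand=[1,1,1])

```text
clock: 0.85
tcp_pos: [0.2999, -0.331, 0.2454]
eef_rot: [0.991, 0.135, 0.0, 0.0]
ft_force: [0.1, 0.1, -0.9]
gripper_width: 0.0929
grasp_force: 0.0
```

Call:
jog_arm(slide=[[0.5,-0.5,-0.3],[1,-1,-0.3],[1,-1,-0.3]], dr=[[0,0,0],[0,0,0],[0,0,0]], hand=[1,1,1])

```text
clock: 1.23
tcp_pos: [0.37, -0.2078, 0.2754]
eef_rot: [0.991, 0.135, 0.0, 0.0]
ft_force: [-0.2, -0.6, -0.9]
gripper_width: 0.0933
grasp_force: 0.0
```

Call:
jog_arm(slide=[[0.5,-0.5,-0.3],[1,-1,-0.3],[1,-1,-0.3]], dr=[[0,0,0],[0,0,0],[0,0,0]], hand=[1,1,1])

```text
clock: 1.6
tcp_pos: [0.4399, -0.0846, 0.3051]
eef_rot: [0.991, 0.135, 0.0, -0.0]
ft_force: [-0.6, -0.7, -0.3]
gripper_width: 0.0929
grasp_force: 0.0
```

Call:
jog_arm(slide=[[0,-0.5,0],[0,-1,0],[0,-1,0]], dr=[[0,0,0],[0,0,0],[0,0,0]], hand=[1,1,1])

```text
clock: 1.98
tcp_pos: [0.4118, 0.0116, 0.3049]
eef_rot: [0.991, 0.136, 0.0, -0.0]
ft_force: [0.5, 0.4, 0.0]
gripper_width: 0.0928
grasp_force: 0.0
```

Call:
jog_arm(slide=[[0,-0.5,0],[0,-1,0],[0,-1,0]], dr=[[0,0,0],[0,0,0],[0,0,0]], hand=[1,1,1])

```text
clock: 2.35
tcp_pos: [0.3855, 0.1073, 0.3048]
eef_rot: [0.991, 0.135, -0.0, -0.0]
ft_force: [-0.0, -0.2, -0.6]
gripper_width: 0.0932
grasp_force: 0.0
```

Call:
jog_arm(slide=[[0,-0.5,0],[0,-1,0],[0,-1,0]], dr=[[0,0,0],[0,0,0],[0,0,0]], hand=[1,1,1])

```text
clock: 2.72
tcp_pos: [0.3593, 0.2031, 0.3045]
eef_rot: [0.991, 0.135, -0.0, 0.0]
ft_force: [-0.3, -1.2, 1.2]
gripper_width: 0.093
grasp_force: 0.0
```

```bash
cat >> h.py <<'E'
np.set_printoptions(precision=4,suppress=True)
TILT=35
def tool_in_scoop(t=None):
    t=np.radians(TILT if t is None else t); s,c=np.sin(t),np.cos(t)
    M=np.array([[c,0,s],[0,-1,0],[s,0,-c]]); return M
def tcp(o,yaw,pitch=0,back=0,frame=None):
    """scoop origin, yaw deg, pitch deg (nose up +) -> tcp pos, R"""
    S=R.from_euler('ZY',[yaw,-pitch],degrees=True).as_matrix(); 
    M=tool_in_scoop() ; 
    # columns of tool axes in scoop frame
    A=np.c_[[M[0,0],0,M[0,2]],[0,-1,0],[M[2,0],0,M[2,2]]]
    g=np.array([-.0912,0,.1049])+(.0188-back)*A[:,2]
    return np.array(o)+S@g, S@A
def cur():
    o=robot.get_obs(); return o['tcp_pos'],R.from_quat(o['eef_rot']).as_matrix()
def rel(a,b):
    return a[1].T@(b[0]-a[0])/.1, R.from_matrix(a[1].T@b[1]).as_rotvec()/(np.pi/2)
E
python3 - <<'E'
from h import *
c=cur(); T=tcp([.4685,.304,.005],7,0,back=.09); G=tcp([.4685,.304,.005],7)
print(T[0],G[0]); print(rel(c,T)); print(rel(T,G)); print(robot.get_obs()['qpos'])
E
```

```text
[0.3374 0.2879 0.1682] [0.3887 0.2942 0.0945]
(array([ 0.017 , -0.8755,  1.363 ]), array([-0.0288,  0.3886,  0.0918]))
(array([0. , 0. , 0.9]), array([0., 0., 0.]))
[ 0.3903 -0.4006  1.7567 -0.0001  1.7862  1.6901]
```

Call:
jog_arm(slide=[[0,-0.4,0],[0,-0.875,0.3],[0,-0.875,0.6],[0.02,-0.875,0.8],[0.02,-0.875,0.8]], dr=[[0,0.1,0.02],[-0.015,0.2,0.05],[-0.02,0.3,0.07],[-0.029,0.389,0.092],[-0.029,0.389,0.092]], hand=[1,1,1,1,1])

```text
clock: 3.35
tcp_pos: [0.3361, 0.2847, 0.2187]
eef_rot: [0.952, 0.059, 0.299, -0.014]
ft_force: [0.2, -0.8, 0.5]
gripper_width: 0.0931
grasp_force: 0.0
```

```bash
python3 - <<'E'
from h import *
c=cur(); T=tcp([.4685,.304,.005],7,0,back=.09)
print(rel(c,T)); print(robot.get_obs()['qpos'])
E
```

```text
(array([-0.2734, -0.0347,  0.4249]), array([0.0045, 0.0025, 0.003 ]))
[ 1.0076 -0.8733  2.3309 -0.4802  1.3072  2.4913]
```

```bash
sed -i 's/^TILT=35/TILT=15/' h.py; python3 - <<'E'
from h import *
c=cur(); T=tcp([.4685,.304,.005],7,0,back=.10);G=tcp([.4685,.304,.005],7)
print(T[0],G[0],rel(c,T),rel(T,G))
E
```

```text
[0.3571 0.2903 0.1883] [0.3828 0.2935 0.0917] (array([ 0.0042, -0.0331,  0.3727]), array([ 0.0049, -0.2197,  0.0022])) (array([-0., -0.,  1.]), array([0., 0., 0.]))
```

Call:
jog_arm(slide=[[0,-0.03,0.1],[0,-0.03,0.25],[0,-0.03,0.37],[0,-0.03,0.37]], dr=[[0,-0.1,0],[0.005,-0.2,0],[0.005,-0.22,0.002],[0.005,-0.22,0.002]], hand=[1,1,1,1])

```text
clock: 3.85
tcp_pos: [0.3626, 0.2914, 0.1967]
eef_rot: [0.99, 0.056, 0.132, -0.012]
ft_force: [0.3, -0.7, -0.1]
gripper_width: 0.0928
grasp_force: 0.0
```

```bash
python3 - <<'E'
from h import *
c=cur(); G=tcp([.4685,.304,.005],7)
print(rel(c,G)); print(robot.get_obs()['qpos'])
a=robot.read_camera('side')[:,:,::-1];b=robot.read_camera('top')[:,:,::-1]
cv2.imwrite('pics/p1.png',np.hstack([cv2.resize(a[200:480,260:640],None,fx=1.05,fy=1.05),cv2.resize(b[200:480,130:530],None,fx=1,fy=294/280)]))
E
```

```text
(array([-0.0801,  0.0126,  1.0659]), array([-0.0045, -0.0029, -0.006 ]))
[ 0.686  -0.5181  2.0597 -0.1379  1.3715  2.155 ]
```

View pics/p1.png

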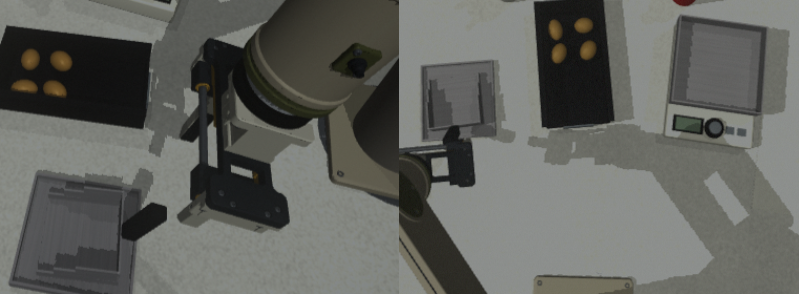

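Call:
jog_arm(slide=[[-0.08,0.01,0.4],[-0.08,0.01,0.8],[-0.08,0.01,1],[-0.08,0.01,1],[-0.08,0.01,1]], dr=[[-0.004,-0.003,-0.006],[-0.004,-0.003,-0.006],[-0.004,-0.003,-0.006],[-0.004,-0.003,-0.006],[-0.004,-0.003,-0.006]], hand=[1,1,1,1,1])

```text
clock: 4.58
tcp_pos: [0.378, 0.2955, 0.0981]
eef_rot: [0.989, 0.063, 0.131, -0.009]
ft_force: [-0.3, -0.0, 0.4]
gripper_width: 0.093
grasp_force: 0.0
```

```bash
python3 - <<'E'
from h import *
c=cur(); G=tcp([.4685,.304,.005],7)
print(rel(c,G)); print(robot.get_obs()['qpos'],robot.get_obs()['ft_force'])
E
```

```text
(array([0.0272, 0.0267, 0.0734]), array([-0.0017, -0.0015,  0.003 ]))
[ 0.6719 -0.4034  2.1596 -0.1468  1.1613  2.1588] [-0.2975 -0.0223  0.4307]
```

Close in and grip.

Call:
jog_arm(slide=[[0.027,0.027,0.07],[0.027,0.027,0.07],[0.027,0.027,0.07],[0.027,0.027,0.07],[0.027,0.027,0.07],[0.027,0.027,0.07],[0.027,0.027,0.07],[0.027,0.027,0.07],[0.027,0.027,0.07],[0.027,0.027,0.07]], dr=[[0,0,0.003],[0,0,0.003],[0,0,0.003],[0,0,0.003],[0,0,0.003],[0,0,0.003],[0,0,0.003],[0,0,0.003],[0,0,0.003],[0,0,0.003]], hand=[1,1,0.5,0.2,0.1,0,0,0,0,0], squeeze=50)

```text
clock: 5.82
tcp_pos: [0.3821, 0.2927, 0.0901]
eef_rot: [0.99, 0.06, 0.13, -0.009]
ft_force: [1.6, -2.3, -2.3]
gripper_width: 0.0191
grasp_force: 49.6
```

```bash
cat >> h.py <<'E'
import json,os
def S(o,yaw,pitch=0):
    M=np.eye(4); M[:3,:3]=R.from_euler('ZY',[yaw,-pitch],degrees=True).as_matrix(); M[:3,3]=o; return M
def H(p):
    M=np.eye(4); M[:3,:3]=p[1]; M[:3,3]=p[0]; return M
if os.path.exists('rel.npy'): REL=np.load('rel.npy')
def T(o,yaw,pitch=0):
    M=S(o,yaw,pitch)@REL; return M[:3,3],M[:3,:3]
TO=np.array([.5786,.0382,0]); TY=6.4
def tray(x,z,y=0):
    a=np.radians(TY); return TO+[x*np.cos(a)-y*np.sin(a),x*np.sin(a)+y*np.cos(a),z]
E
python3 - <<'E'
from h import *
c=cur(); xt=c[1][:,0]; yaw=np.degrees(np.arctan2(xt[1],xt[0])); pitch=np.degrees(np.arcsin(-c[1][2,2]))
u=np.array([np.cos(np.radians(yaw)),np.sin(np.radians(yaw))])
print('yaw',yaw,'tilt',90-pitch,'ytool z',c[1][2,1])
# origin: along u from measured tcp, x fixed by vision estimate .4685,.304
d=np.array([.4685,.304])-c[0][:2]; o=c[0][:2]+u*(d@u); print('origin',o,d@u)
np.save('rel.npy',np.linalg.inv(S([*o,.005],yaw))@H(c))
E
python3 - <<'E'
from h import *
c=cur(); A=T([.47,.25,.1],6.4); B=T(tray(-.08,.1),TY); C=T(tray(-.08,.006),TY); D=T(tray(.0385,.005),TY)
for a,b in((c,A),(A,B),(B,C),(C,D)): print(b[0],*rel(a,b))
E
```

```text
yaw 6.972974229691381 tilt 15.016405685230154 ytool z -0.0013862715816912903
origin [0.4686 0.3033] 0.08710714383392217
[0.3834 0.2403 0.1851] [ 0.1972  0.5207 -0.9314] [-0.0016  0.      0.0061]
[0.4125 0.0196 0.1851] [0.0417 2.2259 0.008 ] [0. 0. 0.]
[0.4125 0.0196 0.0911] [-0.2435  0.0013  0.9079] [0. 0. 0.]
[0.5303 0.0328 0.0901] [1.1419 0.0005 0.3167] [0. 0. 0.]
```

Call:
jog_arm(slide=[[0.05,0,-0.4],[0.15,0.1,-0.8],[0.197,0.52,-0.93],[0.197,0.52,-0.93]], dr=[[0,0,0],[0,0,0.003],[-0.0016,0,0.006],[-0.0016,0,0.006]], hand=[0,0,0,0])

```text
clock: 6.32
tcp_pos: [0.3843, 0.2388, 0.1863]
eef_rot: [0.99, 0.054, 0.131, -0.008]
ft_force: [0.6, -0.2, -2.6]
gripper_width: 0.0191
grasp_force: 50.0
```

Call:
jog_arm(slide=[[0.01,0.4,0],[0.02,0.8,0],[0.02,1,0.004]], dr=[[0,0,0],[0,0,0],[0,0,0]], hand=[0,0,0])

```text
clock: 6.7
tcp_pos: [0.3961, 0.1399, 0.1836]
eef_rot: [0.99, 0.055, 0.129, -0.008]
ft_force: [0.4, 0.1, -3.0]
gripper_width: 0.019
grasp_force: 50.0
```

Call:
jog_arm(slide=[[0.01,0.4,0],[0.02,0.8,0],[0.02,1,0.004],[0.02,1,0.004]], dr=[[0,0,0],[0,0,0],[0,0,0],[0,0,0]], hand=[0,0,0,0])

```text
clock: 7.2
tcp_pos: [0.4094, 0.0411, 0.1837]
eef_rot: [0.99, 0.054, 0.129, -0.008]
ft_force: [-0.7, 0.3, -2.8]
gripper_width: 0.0189
grasp_force: 50.0
```

```bash
python3 - <<'E'
from h import *
c=cur(); B=T(tray(-.08,.1),TY); C=T(tray(-.08,.006),TY)
for a,b in((c,B),(c,C)): print(b[0],*rel(a,b))
o=robot.get_obs();print(o['gripper_width'],o['qpos'],o['ft_force'],o['ft_torque'])
b=robot.read_camera('top')[:,:,::-1];a=robot.read_camera('side')[:,:,::-1]
cv2.imwrite('pics/p2.png',np.hstack([cv2.resize(a[180:480,200:600],None,fx=1,fy=1),cv2.resize(b[190:340,200:400],None,fx=2,fy=2)]))
E
```

```text
[0.4125 0.0196 0.1851] [ 0.0111  0.2173 -0.0119] [ 0.0002  0.0014 -0.0018]
[0.4125 0.0196 0.0911] [-0.2304  0.219   0.8966] [ 0.0002  0.0014 -0.0018]
0.018912506788011933 [-0.0736 -0.7638  2.2302  0.0489  1.4199  1.387 ] [-0.7454  0.3259 -2.7775] [-0.0663  0.3756 -0.0278]
```

View pics/p2.png

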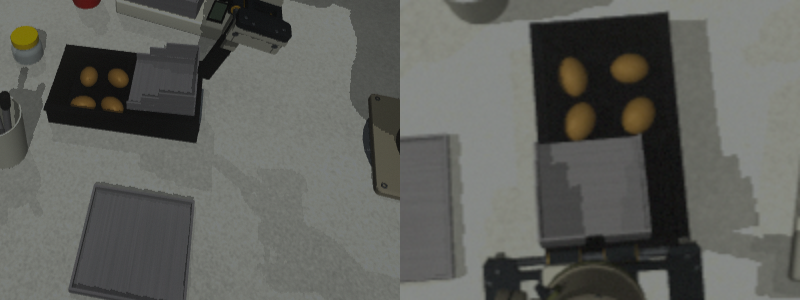

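Call:
jog_arm(slide=[[0.011,0.217,0],[0.011,0.217,0],[0.011,0.217,0]], dr=[[0,0,0],[0,0.0014,-0.0018],[0,0.0014,-0.0018]], hand=[0,0,0])

```text
clock: 7.68
tcp_pos: [0.4131, 0.0216, 0.1849]
eef_rot: [0.99, 0.057, 0.131, -0.008]
ft_force: [-0.3, 0.5, -2.0]
gripper_width: 0.0192
grasp_force: 50.0
```

```bash
python3 - <<'E'
from h import *
c=cur(); C=T(tray(-.08,.006),TY); print(rel(c,C))
M=H(c)@np.linalg.inv(REL); print('scoop',M[:3,3])
K=lambda x,y,z:(M@[x,y,z,1])[:3]
pr=proj('top',[K(.0575,.059,.018),K(.0575,-.059,.018),K(-.0575,.059,.05),K(-.0575,-.059,.05)]);print(pr)
b=robot.read_camera('top'); g=b[int(pr[0,1])+10].max(1)
for v in (265,275,285): print(v,b[v,255:355].max(1).tolist())
for u in (285,300): print(u,b[245:275,u].max(1).tolist())
E
```

```text
(array([-0.2525,  0.0202,  0.9035]), array([-0.0004, -0.001 ,  0.0023]))
scoop [0.4998 0.0316 0.1   ]
[[275.8643 256.1408]
 [329.7699 251.5586]
 [278.6859 307.4171]
 [335.215  302.4806]]
265 [136, 136, 134, 132, 132, 134, 134, 133, 133, 134, 138, 135, 133, 109, 59, 28, 27, 23, 25, 23, 54, 69, 70, 72, 71, 69, 69, 69, 81, 91, 95, 91, 93, 90, 92, 91, 89, 90, 90, 91, 90, 91, 90, 89, 90, 90, 90, 90, 92, 94, 92, 93, 91, 94, 92, 93, 94, 93, 91, 92, 94, 93, 91, 93, 94, 93, 93, 93, 92, 91, 86, 87, 78, 74, 82, 69, 24, 19, 21, 17, 21, 23, 22, 22, 20, 43, 79, 101, 103, 105, 106, 104, 102, 105, 105, 106, 107, 107, 108, 106]
275 [135, 137, 136, 135, 136, 135, 135, 136, 136, 136, 137, 138, 137, 136, 105, 37, 27, 25, 22, 21, 39, 78, 76, 57, 68, 68, 67, 67, 69, 68, 69, 69, 71, 68, 69, 67, 70, 80, 92, 91, 93, 94, 94, 93, 92, 92, 95, 92, 93, 94, 94, 94, 96, 97, 95, 93, 92, 95, 95, 96, 92, 93, 95, 94, 92, 94, 92, 89, 88, 87, 87, 88, 87, 79, 73, 85, 71, 19, 22, 16, 20, 21, 18, 21, 19, 19, 46, 86, 105, 105, 103, 101, 100, 104, 105, 103, 102, 104, 104, 103]
285 [133, 131, 132, 133, 131, 131, 134, 136, 133, 136, 135, 134, 134, 134, 123, 80, 28, 29, 22, 25, 27, 67, 82, 59, 64, 69, 71, 72, 69, 70, 71, 71, 68, 69, 68, 68, 67, 66, 68, 69, 66, 68, 67, 67, 78, 93, 89, 91, 90, 91, 92, 91, 93, 95, 92, 92, 92, 91, 92, 93, 93, 94, 92, 92, 92, 90, 86, 86, 89, 84, 85, 85, 87, 86, 80, 64, 77, 78, 37, 25, 18, 21, 19, 22, 20, 19, 22, 42, 85, 103, 104, 107, 105, 101, 102, 103, 105, 104, 104, 105]
285 [82, 92, 97, 103, 106, 112, 117, 118, 119, 115, 110, 107, 102, 85, 55, 86, 92, 89, 91, 93, 95, 92, 92, 92, 94, 73, 67, 67, 70, 68]
300 [18, 20, 19, 17, 21, 21, 24, 21, 22, 22, 23, 18, 23, 49, 86, 93, 93, 93, 92, 90, 90, 93, 92, 93, 93, 91, 88, 93, 93, 91]
```

Call:
jog_arm(slide=[[-0.02,0.03,0.1],[-0.1,0.03,0.35],[-0.17,0.03,0.6],[-0.22,0.03,0.8],[-0.25,0.03,0.9],[-0.25,0.03,0.9],[-0.25,0.03,0.9]], dr=[[0,0,0],[0,0,0],[0,-0.001,0.002],[0,-0.001,0.002],[0,-0.001,0.002],[0,-0.001,0.002],[0,-0.001,0.002]], hand=[0,0,0,0,0,0,0])

```text
clock: 8.6
tcp_pos: [0.4135, 0.0176, 0.0922]
eef_rot: [0.99, 0.055, 0.131, -0.008]
ft_force: [1.1, 0.7, -0.9]
gripper_width: 0.0193
grasp_force: 50.0
```

```bash
python3 - <<'E'
from h import *
c=cur(); M=H(c)@np.linalg.inv(REL); print('scoop',M[:3,3],'pitch',np.degrees(np.arcsin(M[2,0])),robot.get_obs()['ft_force'],robot.get_obs()['ft_torque'])
C=T(tray(-.02,.0046,-.001),TY); print(rel(c,C))
D=T(tray(.0385,.0046,-.001),TY); print(rel(C,D))
E
```

```text
scoop [0.5001 0.0273 0.0073] pitch 0.08199940386945138 [ 1.0606  0.71   -0.9093] [0.0498 0.1086 0.0907]
(array([ 0.5659, -0.0105,  0.179 ]), array([ 0.0002, -0.0009,  0.0001]))
(array([0.565 , 0.0002, 0.1516]), array([0., 0., 0.]))
```

Call:
jog_arm(slide=[[0,-0.005,0.015],[0.08,-0.01,0.036],[0.16,-0.01,0.057],[0.24,-0.01,0.078],[0.32,-0.01,0.1],[0.4,-0.01,0.121],[0.48,-0.01,0.143],[0.565,-0.01,0.165],[0.565,-0.01,0.165]], dr=[[0,0,0],[0,0,0],[0,0,0],[0,0,0],[0,0,0],[0,0,0],[0,0,0],[0,0,0],[0,0,0]], hand=[0,0,0,0,0,0,0,0,0])

```text
clock: 9.72
tcp_pos: [0.4723, 0.0252, 0.0906]
eef_rot: [0.99, 0.055, 0.131, -0.008]
ft_force: [1.3, 0.9, 2.0]
gripper_width: 0.0189
grasp_force: 50.0
```

```bash
python3 - <<'E'
from h import *
c=cur(); M=H(c)@np.linalg.inv(REL); print('scoop',M[:3,3],'pitch',np.degrees(np.arcsin(M[2,0])),robot.get_obs()['ft_force'],robot.get_obs()['ft_torque'])
D=T(tray(.0385,.0055,-.001),TY); print(rel(c,D))
b=robot.read_camera('top')[:,:,::-1];a=robot.read_camera('side')[:,:,::-1]
cv2.imwrite('pics/p3.png',np.hstack([cv2.resize(a[220:340,230:430],None,fx=2,fy=2),cv2.resize(b[190:310,230:390],None,fx=2,fy=2)]))
E
```

```text
scoop [0.5589 0.0349 0.0056] pitch 0.05947451576130723 [1.283  0.8763 2.0061] [-0.1168 -0.3556 -0.043 ]
(array([ 0.565 , -0.0008,  0.1521]), array([ 0.0001, -0.0007,  0.    ]))
```

View pics/p3.png

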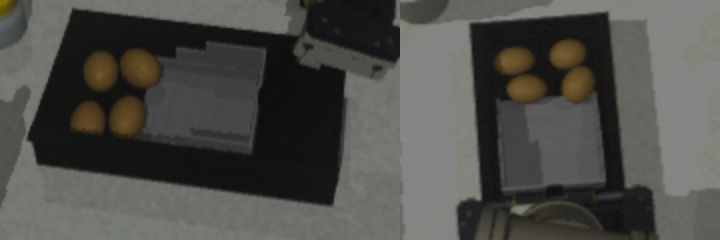

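Call:
jog_arm(slide=[[0.07,0,0.019],[0.14,0,0.038],[0.21,0,0.057],[0.28,0,0.076],[0.35,0,0.094],[0.4,0,0.108],[0.45,0,0.121],[0.5,0,0.134],[0.53,0,0.142],[0.53,0,0.142]], dr=[[0,0,0],[0,0,0],[0,0,0],[0,0,0],[0,0,0],[0,0,0],[0,0,0],[0,0,0],[0,0,0],[0,0,0]], hand=[0,0,0,0,0,0,0,0,0,0])

```text
clock: 11.08
tcp_pos: [0.526, 0.0312, 0.0908]
eef_rot: [0.99, 0.055, 0.131, -0.008]
ft_force: [-1.4, -0.1, 4.6]
gripper_width: 0.0193
grasp_force: 50.0
```

```bash
cat > look.py <<'E'
from h import *
import sys
def look(name=None):
    c=cur(); M=H(c)@np.linalg.inv(REL); o=robot.get_obs(); print('scoop',M[:3,3],'pitch',np.degrees(np.arcsin(M[2,0])),o['ft_force'],o['ft_torque'],o['qpos'])
    a=robot.read_camera('side'); b=robot.read_camera('top')
    for n,im in(('side',a),('top',b)):
        hsv=cv2.cvtColor(im,cv2.COLOR_RGB2HSV); m=cv2.inRange(hsv,(8,100,40),(22,255,255))
        k,l,st,ce=cv2.connectedComponentsWithStats(m)
        print(n,[(ce[i].round(1).tolist(),int(st[i,4])) for i in range(1,k) if st[i,4]>40])
    return M,a,b
def inscoop(M,n,uv,h=.021):
    # intersect ray with plane z=h of scoop frame
    K,Rm,t=cam(n); d=Rm.T@np.linalg.inv(K)@[*uv,1]; o=-Rm.T@t
    Mi=np.linalg.inv(M); o2=Mi[:3,:3]@o+Mi[:3,3]; d2=Mi[:3,:3]@d
    return o2+d2*((h-o2[2])/d2[2])
E
python3 - <<'E'
from look import *
M,a,b=look()
for n,im in(('top',b),('side',a)):
    hsv=cv2.cvtColor(im,cv2.COLOR_RGB2HSV); m=cv2.inRange(hsv,(8,100,40),(22,255,255)); k,l,st,ce=cv2.connectedComponentsWithStats(m)
    for i in range(1,k):
        if st[i,4]>40 and 195<ce[i][1]<310 and ce[i][0]<360: print(n,ce[i],inscoop(M,n,ce[i]))
cv2.imwrite('pics/p4.png',np.hstack([cv2.resize(a[220:340,230:430,::-1],None,fx=2,fy=2),cv2.resize(b[190:310,230:390,::-1],None,fx=2,fy=2)]))
E
```

```text
scoop [0.6126 0.0409 0.0058] pitch 0.04105864276803551 [-1.3876 -0.0574  4.5942] [-0.0805  0.0346  0.0175] [-0.0774 -0.2988  2.0937  0.0565  1.0893  1.3619]
side [([629.1, 109.4], 233), ([469.1, 124.5], 111), ([467.7, 136.7], 132), ([282.9, 265.5], 1153)]
top [([301.0, 222.1], 834), ([540.5, 362.0], 268), ([564.5, 363.0], 283)]
top [301.0024 222.0983] [0.0396 0.0026 0.021 ]
side [282.9029 265.4788] [ 0.0385 -0.0008  0.021 ]
```

View pics/p4.png

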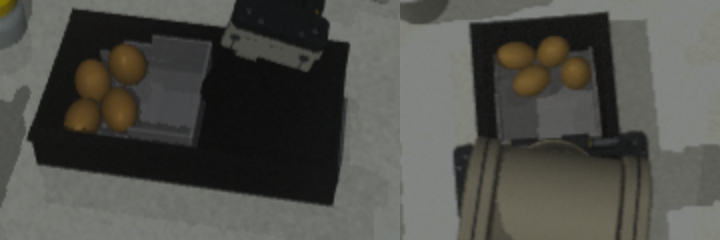

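```bash
python3 - <<'E'
from h import *
c=cur()
def pose(p,lip0=.0955,hz=.0065):
    r=np.radians(p); lip=lip0+.115*np.sin(r)*.35
    return T(tray(lip-.0575*np.cos(r),hz+.0575*np.sin(r),-.001),TY,p)
sl=[];dr=[]
for p in (0,0,2,4,6,8,10,12,14,16,18,20):
    s,d=rel(c,pose(p,hz=.0058+.0002*p)); sl.append(s.round(3).tolist()); dr.append(d.round(3).tolist())
print(sl,dr,sep='\n')
E
```

```text
[[0.038, -0.001, 0.009], [0.038, -0.001, 0.009], [0.022, -0.001, 0.012], [0.008, -0.001, 0.016], [-0.005, -0.001, 0.022], [-0.017, -0.001, 0.029], [-0.027, -0.001, 0.038], [-0.036, -0.001, 0.047], [-0.043, -0.001, 0.059], [-0.048, -0.001, 0.071], [-0.052, -0.001, 0.085], [-0.055, -0.001, 0.101]]
[[0.0, -0.001, -0.0], [0.0, -0.001, -0.0], [0.0, 0.022, -0.0], [0.0, 0.044, -0.0], [0.0, 0.066, -0.0], [0.0, 0.088, -0.0], [0.0, 0.111, -0.0], [0.0, 0.133, -0.0], [0.0, 0.155, -0.0], [0.0, 0.177, -0.0], [0.0, 0.199, -0.0], [0.0, 0.222, -0.0]]
```

Call:
jog_arm(slide=[[0.02,0,0.005],[0.038,0,0.009],[0.038,0,0.009],[0.022,0,0.012],[0.008,0,0.016],[-0.005,0,0.022],[-0.017,0,0.029],[-0.027,0,0.038],[-0.036,0,0.047],[-0.043,0,0.059],[-0.048,0,0.071],[-0.052,0,0.085],[-0.055,0,0.101],[-0.055,0,0.101]], dr=[[0,0,0],[0,0,0],[0,0,0],[0,0.022,0],[0,0.044,0],[0,0.066,0],[0,0.088,0],[0,0.11,0],[0,0.133,0],[0,0.155,0],[0,0.177,0],[0,0.2,0],[0,0.222,0],[0,0.222,0]], hand=[0,0,0,0,0,0,0,0,0,0,0,0,0,0])

```text
clock: 12.92
tcp_pos: [0.5255, 0.0308, 0.0803]
eef_rot: [0.952, 0.053, 0.299, -0.017]
ft_force: [-4.5, -0.9, 4.8]
gripper_width: 0.0196
grasp_force: 50.0
```

```bash
python3 - <<'E'
from look import *
M,a,b=look()
np.save('ab.npy',np.stack([a,b]))
for n,im in(('top',b),('side',a)):
    hsv=cv2.cvtColor(im,cv2.COLOR_RGB2HSV); m=cv2.inRange(hsv,(8,100,40),(22,255,255)); m=cv2.erode(m,np.ones((3,3)),iterations=3); k,l,st,ce=cv2.connectedComponentsWithStats(m)
    for i in range(1,k):
        if ce[i][1]>190 and ce[i][0]<370 and ce[i][1]<310: print(n,st[i,4],ce[i],inscoop(M,n,ce[i]))
E
```

```text
scoop [0.6356 0.0431 0.03  ] pitch 19.8993426601617 [-4.5493 -0.9351  4.8225] [-0.0807  0.3578 -0.0599] [-0.1623 -0.705   2.4974  0.2259  0.7706  1.1816]
side [([458.8, 39.3], 6803), ([596.6, 39.0], 395), ([464.9, 123.9], 71), ([390.0, 209.9], 67), ([277.1, 262.5], 945), ([315.3, 256.6], 284)]
top [([287.1, 212.6], 223), ([307.2, 213.8], 191), ([295.8, 228.0], 222), ([315.9, 245.3], 195), ([540.6, 362.0], 268), ([564.5, 363.0], 281)]
top 60 [287.1667 212.6667] [0.0417 0.033  0.021 ]
top 45 [307.1556 213.7333] [ 0.0355 -0.013   0.021 ]
top 56 [295.7321 228.0893] [0.0042 0.0161 0.021 ]
top 46 [315.8261 245.1522] [-0.0396 -0.0275  0.021 ]
side 250 [271.912 259.548] [0.0392 0.0173 0.021 ]
side 96 [315.3542 256.6354] [-0.0397 -0.0255  0.021 ]
side 119 [287.7143 267.4286] [0.0065 0.0222 0.021 ]
```

```bash
python3 - <<'E'
from h import *
c=cur(); M=H(c)@np.linalg.inv(REL); o=M[:3,3]
f=np.array([np.cos(np.radians(TY)),np.sin(np.radians(TY)),0])
for up,fw,p in ((.005,.001,20),(.015,.004,19.5),(.03,.01,19),(.05,.015,18.5),(.07,.02,18),(.09,.02,18)):
    s,d=rel(c,T(o+f*fw+[0,0,up],TY,p)); print(s.round(3).tolist(),d.round(3).tolist())
E
```

```text
[0.034, 0.001, -0.034] [0.0, 0.002, -0.0]
[0.125, 0.0, -0.104] [0.0, -0.004, -0.0]
[0.269, 0.0, -0.198] [0.0, -0.009, -0.0]
[0.433, -0.0, -0.339] [0.0, -0.015, -0.0]
[0.598, -0.0, -0.48] [0.0, -0.02, -0.0]
[0.712, -0.001, -0.644] [0.0, -0.02, -0.0]
```

Call:
jog_arm(slide=[[0.034,0,-0.034],[0.08,0,-0.07],[0.125,0,-0.104],[0.2,0,-0.15],[0.269,0,-0.198],[0.35,0,-0.27],[0.433,0,-0.339],[0.52,0,-0.41],[0.598,0,-0.48],[0.66,0,-0.57],[0.712,0,-0.644],[0.712,0,-0.644]], dr=[[0,0,0],[0,0,0],[0,-0.004,0],[0,-0.006,0],[0,-0.009,0],[0,-0.012,0],[0,-0.015,0],[0,-0.018,0],[0,-0.02,0],[0,-0.02,0],[0,-0.02,0],[0,-0.02,0]], hand=[0,0,0,0,0,0,0,0,0,0,0,0])

```text
clock: 14.52
tcp_pos: [0.5475, 0.0332, 0.175]
eef_rot: [0.957, 0.054, 0.285, -0.017]
ft_force: [0.3, 0.4, -3.8]
gripper_width: 0.0197
grasp_force: 50.0
```

```bash
cat >> look.py <<'E'
def pots(M,a,b,x1=660,h=.021):
    for n,im in(('top',b),('side',a)):
        hsv=cv2.cvtColor(im,cv2.COLOR_RGB2HSV); m=cv2.inRange(hsv,(8,100,40),(22,255,255)); m=cv2.erode(m,np.ones((3,3)),iterations=3); k,l,st,ce=cv2.connectedComponentsWithStats(m)
        for i in range(1,k):
            p=inscoop(M,n,ce[i],h)
            if abs(p[0])<.25 and abs(p[1])<.15: print(n,st[i,4],ce[i],p)
E
python3 - <<'E'
from look import *
M,a,b=look(); pots(M,a,b)
E
```

```text
scoop [0.6561 0.0453 0.1213] pitch 18.181537608362262 [ 0.3082  0.3999 -3.8158] [-0.1366  0.8297  0.0252] [-0.1351 -0.6728  2.2909  0.1648  0.9647  1.2688]
side [([444.5, 31.6], 4564), ([627.7, 107.5], 316), ([473.5, 139.0], 64), ([378.4, 160.4], 61), ([294.5, 239.3], 617), ([318.7, 232.1], 305), ([268.4, 254.3], 332)]
top [([287.3, 210.9], 243), ([315.5, 222.6], 229), ([295.9, 229.7], 242), ([316.8, 242.3], 203), ([540.4, 361.9], 266), ([564.6, 362.9], 279)]
top 70 [287.2857 210.8714] [0.0003 0.0302 0.021 ]
top 63 [315.4444 222.6349] [-0.0301 -0.0289  0.021 ]
top 70 [295.9857 229.7   ] [-0.0422  0.0147  0.021 ]
top 51 [316.7255 242.3725] [-0.0735 -0.0283  0.021 ]
side 254 [294.5354 239.3268] [-0.0336  0.0196  0.021 ]
side 108 [318.7685 232.1667] [-0.0721 -0.0154  0.021 ]
side 119 [268.3613 254.1429] [0.0015 0.0693 0.021 ]
```

```bash
python3 - <<'E'
from look import *
print(tri((287.3,210.9),(268.4,254.3)));print(tri((316.8,242.3),(318.7,232.2)))
M,a,b=look()
cv2.imwrite('pics/p5.png',np.hstack([cv2.resize(a[200:320,230:430,::-1],None,fx=2,fy=2),cv2.resize(b[190:310,230:390,::-1],None,fx=2,fy=2)]))
E
```

```text
(array([0.6605, 0.0776, 0.0945]), array([-0.0423, -0.4032]), array([0.6529, 0.1946]))
(array([0.5871, 0.0086, 0.1039]), array([-0.0074, -0.1734]), array([0.2673, 0.0818]))
scoop [0.6552 0.0454 0.1194] pitch 18.0540273027066 [-0.3291 -0.3722 -4.1253] [-0.09    1.0066  0.0256] [-0.1351 -0.6721  2.2926  0.1647  0.9645  1.2687]
side [([444.7, 31.7], 4600), ([627.8, 108.0], 291), ([473.9, 139.3], 59), ([378.6, 162.1], 59), ([295.6, 240.6], 614), ([319.6, 233.2], 302), ([269.8, 255.5], 326)]
top [([287.2, 211.1], 247), ([315.3, 222.9], 228), ([295.8, 230.1], 242), ([316.4, 242.7], 204), ([540.4, 362.0], 265), ([564.5, 363.0], 281)]
```

View pics/p5.png

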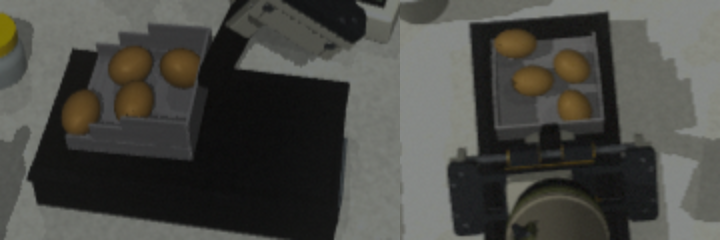

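Call:
jog_arm(slide=[[0.05,0,-0.03],[0.1,0,-0.08],[0.15,0,-0.15],[0.2,0,-0.2]], dr=[[0,0.05,0],[0,0.1,0],[0,0.16,0],[0,0.18,0]], hand=[0,0,0,0], squeeze=60)

```text
clock: 15.22
tcp_pos: [0.5753, 0.0334, 0.1979]
eef_rot: [0.91, 0.051, 0.411, -0.025]
ft_force: [-0.0, 0.2, -5.0]
gripper_width: 0.0192
grasp_force: 60.0
```

```bash
cat >> look.py <<'E'
def tripots(box_t=None):
    a=robot.read_camera('side'); b=robot.read_camera('top'); r={}
    for n,im in(('top',b),('side',a)):
        hsv=cv2.cvtColor(im,cv2.COLOR_RGB2HSV); m=cv2.inRange(hsv,(8,100,40),(22,255,255)); m=cv2.erode(m,np.ones((3,3)),iterations=3); k,l,st,ce=cv2.connectedComponentsWithStats(m)
        r[n]=[ce[i] for i in range(1,k) if st[i,4]>15]
    for t in r['top']:
        for s in r['side']:
            X,e1,e2=tri(t,s)
            if np.abs(e1).max()<1.5 and np.abs(e2).max()<1.5 and 0<X[2]<.4 and X[0]>.4: print('pot',X,'top',t.round(1),'side',s.round(1))
    return a,b,r
E
python3 - <<'E'
from look import *
a,b,r=tripots(); print(r)
o=robot.get_obs();c=cur();M=H(c)@np.linalg.inv(REL);print(M[:3,3],np.degrees(np.arcsin(M[2,0])),o['qpos'],o['ft_torque'],o['ft_force'])
np.save('ab.npy',np.stack([a,b]))
# handle (black) bar & back wall corners for pitch: sample via Harris near scoop skipped
E
```

```text
pot [0.7    0.0792 0.1444] top [286.2 187.4] side [244.1 231.6]
pot [0.6764 0.0168 0.1204] top [314.2 200.7] side [272.2 219.8]
pot [0.6273 0.0105 0.1365] top [316.5 220.7] side [297.4 216.4]
{'top': [array([286.1739, 187.4203]), array([314.197 , 200.7273]), array([295.0263, 208.3421]), array([316.4627, 220.7463]), array([566.25 , 360.125])], 'side': [array([457.182 ,  37.1026]), array([272.1603, 219.8168]), array([297.3846, 216.3615]), array([244.0797, 231.6304])]}
[0.6933 0.0472 0.1739] 33.498982764334606 [-0.2003 -0.8918  2.4973  0.3516  0.7462  1.0983] [-0.1393  1.2581  0.0555] [-0.0742  0.0679 -3.8199]
```

```bash
cat > kin.py <<'E'
from h import *
from scipy.optimize import least_squares
def fk(q,p):
    a1,h,L1,L2,e,lat,d,wl=p
    E=lambda s,a:R.from_euler(s,a)
    R1=E('z',q[0]); R2=R1*E('y',q[1]); R3=R2*E('y',q[2]); R5=R3*E('z',q[3])*E('y',q[4]); R6=R5*E('z',q[5])
    x=R1.apply([a1,lat,h])+R2.apply([0,0,L1])+R3.apply([e,0,L2])+R5.apply([wl,0,d]); return x,R6
Q=[[-1.388,.13,1.488,0,1.523,-.085],[.3903,-.4006,1.7567,0,1.7862,1.6901],[1.0076,-.8733,2.3309,-.4802,1.3072,2.4913],[.686,-.5181,2.0597,-.1379,1.3715,2.155],[.6719,-.4034,2.1596,-.1468,1.1613,2.1588],[-.0736,-.7638,2.2302,.0489,1.4199,1.387],[-.0774,-.2988,2.0937,.0565,1.0893,1.3619],[-.1623,-.705,2.4974,.2259,.7706,1.1816],[-.2003,-.8918,2.4973,.3516,.7462,1.0983],[-.1351,-.6728,2.2909,.1648,.9647,1.2688]]
X=[[.159,-.578,.184],[.3593,.2031,.3045],[.3361,.2847,.2187],[.3626,.2914,.1967],[.378,.2955,.0981],[.4094,.0411,.1837],[.526,.0312,.0908],[.5255,.0308,.0803],[.5753,.0334,.1979],[.5475,.0332,.175]]
f=lambda p:np.concatenate([fk(q,p)[0]-x for q,x in zip(Q,X)])
s=least_squares(f,[.05,.35,.4,.4,0,0,.2,0]); P=s.x
# constant tool offset rotation
q,_,=Q[8],0
OFF=fk(Q[8],P)[1].inv()*R.from_quat([.91,.051,.411,-.025])
LO=np.array([-2.96,-.89,.02,-1.34,0,-2.66]);HI=np.array([2.96,2.26,2.5,4.48,2.73,2.66])
def ik(pos,Rm,q0):
    g=lambda q:np.r_[(fk(q,P)[0]-pos)*5,((fk(q,P)[1]*OFF).inv()*R.from_matrix(Rm)).as_rotvec()]
    r=least_squares(g,np.clip(q0,LO+.01,HI-.01),bounds=(LO,HI)); return r.x,np.abs(r.fun).max()
if __name__=='__main__': print(P,np.abs(s.fun).max(),OFF.as_rotvec())
E
python3 kin.py; python3 - <<'E'
from kin import *
o=robot.get_obs(); c=cur()
q0=o['qpos']
D=np.array([.555,-.291,0])
# tool pose for pan pitch p with tool-tilt = p+42 at dish, grip located so that pan lip inside dish
for yaw in(-7,-30,-50,-70,-90):
  for p in(6,-25):
    for zz in(.12,.2):
        Sm=R.from_euler('ZY',[yaw,-p],degrees=True).as_matrix()
        t=np.radians(42);A=np.c_[[np.cos(t),0,np.sin(t)],[0,-1,0],[np.sin(t),0,-np.cos(t)]]
        u=np.array([np.cos(np.radians(yaw)),np.sin(np.radians(yaw)),0])
        org=D-.045*u+[0,0,zz]
        tc=org+Sm@(np.array([-.0912,0,.1049])+.0188*A[:,2])
        q,e=ik(tc,Sm@A,q0); print(yaw,p,zz,tc,q,round(e,4))
E
```

```text
[-0.0021  0.3191  0.3684  0.5539  0.0616  0.0512  0.412  -0.0011] 0.0006978897661212291 [-0.0017  0.0013  1.5709]
-7 6 0.12 [ 0.4233 -0.2748  0.2022] [-1.2977 -0.89    2.4796  0.7995  1.2763  0.2587] 0.0078
-7 6 0.2 [ 0.4233 -0.2748  0.2822] [-1.2976 -0.89    2.333   0.7722  1.3893  0.3659] 0.016
-7 -25 0.12 [ 0.4778 -0.2815  0.2356] [-0.7543 -0.3042  1.8378  0.1763  1.371   0.9241] 0.0
-7 -25 0.2 [ 0.4778 -0.2815  0.3156] [-0.7543 -0.3046  1.6945  0.173   1.5125  0.9492] 0.0
-30 6 0.12 [ 0.4401 -0.2247  0.2022] [-0.5126 -0.89    2.3904 -0.0773  0.9949  1.6271] 0.1874
-30 6 0.2 [ 0.4401 -0.2247  0.2822] [-0.5377 -0.89    2.2392 -0.0392  1.1464  1.5797] 0.1899
-30 -25 0.12 [ 0.4876 -0.2521  0.2356] [-0.584  -0.3574  1.8797  0.0184  1.3251  1.5084] 0.0
-30 -25 0.2 [ 0.4876 -0.2521  0.3156] [-0.584  -0.3553  1.7344  0.0179  1.4682  1.511 ] 0.0
-50 6 0.12 [ 0.4697 -0.1894  0.2022] [-0.0253 -0.8553  2.4642 -0.7065  1.0281  2.6351] 0.0
-50 6 0.2 [ 0.4697 -0.1894  0.2822] [-0.025  -0.8811  2.333  -0.6549  1.1504  2.524 ] 0.0
-50 -25 0.12 [ 0.505  -0.2314  0.2356] [-0.4298 -0.2959  1.8312 -0
[... 168 characters left out ...]
5201  2.1634 -0.5561  1.13    2.66  ] 0.1889
-70 6 0.2 [ 0.5096 -0.1663  0.2822] [-0.017  -0.5119  2.0301 -0.5982  1.2827  2.66  ] 0.1527
-70 -25 0.12 [ 0.5284 -0.2179  0.2356] [-0.316  -0.1575  1.7132 -0.2338  1.405   2.4941] 0.0
-70 -25 0.2 [ 0.5284 -0.2179  0.3156] [-0.316  -0.1627  1.5742 -0.2306  1.5454  2.4608] 0.0
-90 6 0.12 [ 0.555  -0.1583  0.2022] [-0.1241 -0.1648  1.8076 -0.4362  1.3057  2.66  ] 0.3639
-90 6 0.2 [ 0.555  -0.1583  0.2822] [-0.0668 -0.1372  1.6552 -0.5053  1.4768  2.66  ] 0.3758
-90 -25 0.12 [ 0.555  -0.2132  0.2356] [-0.3514 -0.0119  1.5558 -0.1702  1.4891  2.66  ] 0.1281
-90 -25 0.2 [ 0.555  -0.2132  0.3156] [-0.332  -0.0068  1.4098 -0.1968  1.635   2.66  ] 0.1218
```

```bash
cat > plan.py <<'E'
from kin import *
D=np.array([.555,-.291,0])
def tcp2(org,yaw,p,tilt=42):
    Sm=R.from_euler('ZY',[yaw,-p],degrees=True).as_matrix()
    t=np.radians(tilt);A=np.c_[[np.cos(t),0,np.sin(t)],[0,-1,0],[np.sin(t),0,-np.cos(t)]]
    return np.array(org)+Sm@(np.array([-.0912,0,.1049])+.0188*A[:,2]),Sm@A
def org2(c,tilt=42):
    t=np.radians(tilt);A=np.c_[[np.cos(t),0,np.sin(t)],[0,-1,0],[np.sin(t),0,-np.cos(t)]]
    Sm=c[1]@A.T; return c[0]-Sm@(np.array([-.0912,0,.1049])+.0188*A[:,2]), Sm
def margin(q): return np.minimum(q-LO,HI-q)
E
python3 - <<'E'
from plan import *
c=cur(); o,Sm=org2(c); print('pan org',o,'pitch',np.degrees(np.arcsin(Sm[2,0])),'yaw',np.degrees(np.arctan2(Sm[1,0],Sm[0,0])))
print('bottle',cast('top',[(418,190)],.08),'jar',cast('top',[(333,163)],.03),'beaker',cast('top',[(235,180)],.08))
q0=robot.get_obs()['qpos']; qq=q0
res=[]
for yaw in(-20,-30,-40,-45,-50):
  for back in(.0,.02,.04):
    for z in(.13,.2):
      u=np.array([np.cos(np.radians(yaw)),np.sin(np.radians(yaw)),0]); t=tcp2(D-back*u+[0,0,z],yaw,6); q,e=ik(*t,[-.1,-.8,2.4,-.5,1,2.3]); print(yaw,back,z,round(e,3),q.round(2),margin(q).min().round(3))
E
```

```text
pan org [0.6623 0.0441 0.1154] pitch 6.515467557402508 yaw 6.499728629830437
bottle [[ 0.7226 -0.222   0.08  ]] jar [[ 0.8017 -0.0249  0.03  ]] beaker [[0.7343 0.2026 0.08  ]]
-20 0.0 0.13 0.056 [-0.92 -0.89  2.43  0.52  0.99  0.83] 0.0
-20 0.0 0.2 0.064 [-0.92 -0.89  2.3   0.47  1.11  0.91] 0.0
-20 0.02 0.13 0.088 [-0.98 -0.89  2.42  0.55  1.08  0.78] 0.0
-20 0.02 0.2 0.097 [-0.97 -0.89  2.29  0.5   1.19  0.87] 0.0
-20 0.04 0.13 0.113 [-1.05 -0.89  2.41  0.58  1.16  0.72] 0.0
-20 0.04 0.2 0.125 [-1.03 -0.89  2.27  0.53  1.27  0.82] 0.0
-30 0.0 0.13 0.089 [-0.59 -0.89  2.42  0.03  0.87  1.51] 0.0
-30 0.0 0.2 0.093 [-0.59 -0.89  2.29  0.03  1.    1.5 ] 0.0
-30 0.02 0.13 0.135 [-0.56 -0.89  2.4  -0.01  0.93  1.55] 0.0
-30 0.02 0.2 0.137 [-0.57 -0.89  2.27  0.    1.07  1.53] 0.0
-30 0.04 0.13 0.179 [-0.53 -0.89  2.38 -0.06  1.    1.61] 0.0
-30 0.04 0.2 0.18 [-0.55 -0.89  2.24 -0.03  1.13  1.57] 0.0
-40 0.0 0.13 0.025 [-0.32 -0.89  2.45 -0.4   0.85  2.11] 0.0
-40 0.0 0.2 0.03 [-0.32 -0.89  2.32 -0.36  0.98  2.05] 0.0
-40 0.02 0.13 0.056 [-0.25 -0.89  2.44 -0.46  0.92  2.2 ] 0.0
-40 0.02 
[... 206 characters left out ...]
2.45 -0.53  0.87  2.32] 0.03
-45 0.0 0.2 0.0 [-0.23 -0.88  2.33 -0.48  0.99  2.24] 0.011
-45 0.02 0.13 0.016 [-0.18 -0.89  2.46 -0.57  0.94  2.38] 0.0
-45 0.02 0.2 0.021 [-0.17 -0.89  2.33 -0.53  1.06  2.3 ] 0.0
-45 0.04 0.13 0.044 [-0.1  -0.89  2.45 -0.62  1.01  2.46] 0.0
-45 0.04 0.2 0.047 [-0.1  -0.89  2.32 -0.58  1.13  2.37] 0.0
-50 0.0 0.13 0.0 [-0.14 -0.74  2.39 -0.67  0.93  2.56] 0.101
-50 0.0 0.2 0.0 [-0.14 -0.77  2.28 -0.61  1.04  2.46] 0.115
-50 0.02 0.13 0.0 [-0.09 -0.8   2.42 -0.68  0.98  2.58] 0.076
-50 0.02 0.2 0.0 [-0.09 -0.82  2.3  -0.63  1.09  2.49] 0.066
-50 0.04 0.13 0.0 [-0.04 -0.85  2.44 -0.69  1.03  2.61] 0.041
-50 0.04 0.2 0.0 [-0.04 -0.87  2.33 -0.65  1.14  2.52] 0.02
```

```bash
python3 - <<'E'
from plan import *
for yaw in(0,10,20,30,40):
  for back in(.0,.03):
    for z in(.13,.18):
     for p in (7,-20):
      u=np.array([np.cos(np.radians(yaw)),np.sin(np.radians(yaw)),0]); t=tcp2(D-back*u+[0,0,z],yaw,p); q,e=ik(*t,[-1,-.8,2.2,.9,1,.3]); print(yaw,back,z,p,t[0],round(e,3),q.round(2),margin(q).min().round(3))
E
```

```text
0 0.0 0.13 7 [ 0.4659 -0.291   0.2107] 0.0 [-1.24 -0.62  2.33  0.86  1.23  0.12] 0.173
0 0.0 0.13 -20 [ 0.5122 -0.291   0.2423] 0.0 [-0.79 -0.26  1.81  0.28  1.33  0.75] 0.629
0 0.0 0.18 7 [ 0.4659 -0.291   0.2607] 0.0 [-1.24 -0.66  2.26  0.83  1.3   0.2 ] 0.235
0 0.0 0.18 -20 [ 0.5122 -0.291   0.2923] 0.0 [-0.79 -0.27  1.73  0.27  1.41  0.77] 0.623
0 0.03 0.13 7 [ 0.4359 -0.291   0.2107] 0.0 [-1.33 -0.67  2.36  0.86  1.31  0.07] 0.141
0 0.03 0.13 -20 [ 0.4822 -0.291   0.2423] 0.0 [-0.84 -0.33  1.87  0.29  1.35  0.7 ] 0.562
0 0.03 0.18 7 [ 0.4359 -0.291   0.2607] 0.0 [-1.33 -0.71  2.29  0.84  1.38  0.15] 0.183
0 0.03 0.18 -20 [ 0.4822 -0.291   0.2923] 0.0 [-0.84 -0.33  1.78  0.28  1.44  0.73] 0.558
10 0.0 0.13 7 [ 0.4672 -0.3065  0.2107] 0.0 [-1.28 -0.37  2.16  0.88  1.34 -0.09] 0.336
10 0.0 0.13 -20 [ 0.5129 -0.2984  0.2423] 0.0 [-0.84 -0.19  1.75  0.33  1.38  0.53] 0.699
10 0.0 0.18 7 [ 0.4672 -0.3065  0.2607] 0.0 [-1.28 -0.42  2.11  0.86  1.41 -0.01] 0.395
10 0.0 0.18 -20 [ 0.5129 -0.2984  0.2923] 0.0 [-0.84 -0.2   1.67  0.32  1.47  0.56] 0.692
10 0.03 0.13 7 [ 0.4377 -0.3117  0.2
[... 1768 characters left out ...]
 0.4867 -0.3483  0.2107] 0.0 [-1.23  0.22  1.6   0.79  1.66 -0.42] 0.896
40 0.0 0.13 -20 [ 0.5222 -0.3185  0.2423] 0.0 [-0.89  0.07  1.5   0.38  1.58 -0.02] 0.961
40 0.0 0.18 7 [ 0.4867 -0.3483  0.2607] 0.0 [-1.23  0.17  1.56  0.8   1.73 -0.36] 0.942
40 0.0 0.18 -20 [ 0.5222 -0.3185  0.2923] 0.0 [-0.89  0.06  1.42  0.38  1.66  0.02] 0.952
40 0.03 0.13 7 [ 0.4638 -0.3676  0.2107] 0.0 [-1.28  0.24  1.58  0.77  1.7  -0.45] 0.922
40 0.03 0.13 -20 [ 0.4992 -0.3378  0.2423] 0.0 [-0.94  0.07  1.5   0.38  1.6  -0.06] 0.957
40 0.03 0.18 7 [ 0.4638 -0.3676  0.2607] 0.0 [-1.28  0.2   1.53  0.78  1.76 -0.39] 0.968
40 0.03 0.18 -20 [ 0.4992 -0.3378  0.2923] 0.0 [-0.94  0.06  1.42  0.38  1.68 -0.03] 0.948
```

```bash
python3 - <<'E'
from plan import *
c=cur(); q=robot.get_obs()['qpos']; a=c
for o,y,p in(([.645,-.03,.14],9,7.5),([.61,-.115,.145],12,8),([.58,-.2,.145],14,8),([.555,-.285,.14],14,8)):
    b=tcp2(o,y,p); q,e=ik(*b,q); s,d=rel(a,b); print(s.round(3).tolist(),d.round(3).tolist(),round(e,3),q.round(2),margin(q).min().round(3)); a=b
E
```

```text
[-0.003, 0.751, -0.357] [0.019, 0.011, -0.02] 0.011 [-0.56 -0.89  2.46  0.65  0.98  0.65] 0.0
[-0.283, 0.832, -0.396] [0.025, 0.006, -0.022] 0.0 [-0.93 -0.79  2.41  0.84  1.21  0.25] 0.09
[-0.302, 0.801, -0.36] [0.017, -0.0, -0.014] 0.0 [-1.16 -0.54  2.26  0.89  1.34 -0.01] 0.237
[-0.326, 0.764, -0.311] [0.0, 0.0, 0.0] 0.0 [-1.3  -0.31  2.11  0.89  1.4  -0.16] 0.392
```

```bash
python3 - <<'E'
from plan import *
c=cur(); q=robot.get_obs()['qpos']; a=c
for o,y,p in(([.662,.0,.14],12,7),([.655,-.05,.145],15,8),([.615,-.12,.145],16,8),([.575,-.2,.145],16,8),([.55,-.285,.14],14,8)):
    b=tcp2(o,y,p); q,e=ik(*b,q); s,d=rel(a,b); print(s.round(3).tolist(),d.round(3).tolist(),round(e,3),q.round(2),margin(q).min().round(3)); a=b
E
```

```text
[0.143, 0.519, -0.202] [0.044, 0.005, -0.042] 0.0 [-0.48 -0.83  2.43  0.64  0.93  0.66] 0.061
[-0.096, 0.522, -0.162] [0.025, 0.011, -0.022] 0.0 [-0.7  -0.73  2.38  0.8   1.06  0.36] 0.123
[-0.365, 0.588, -0.435] [0.009, 0.0, -0.007] 0.0 [-0.96 -0.65  2.33  0.87  1.25  0.13] 0.167
[-0.389, 0.659, -0.463] [0.0, 0.0, 0.0] 0.0 [-1.18 -0.5   2.24  0.89  1.38 -0.06] 0.264
[-0.343, 0.717, -0.331] [-0.017, -0.0, 0.014] 0.0 [-1.31 -0.31  2.11  0.89  1.41 -0.16] 0.387
```

Call:
jog_arm(slide=[[0.04,0.12,-0.06],[0.08,0.3,-0.12],[0.143,0.519,-0.202]], dr=[[0.012,0.002,-0.012],[0.025,0.003,-0.025],[0.044,0.005,-0.042]], hand=[0,0,0])

```text
clock: 15.7
tcp_pos: [0.5741, -0.0178, 0.2199]
eef_rot: [0.905, 0.097, 0.411, -0.044]
ft_force: [0.1, -0.1, -3.9]
gripper_width: 0.019
grasp_force: 60.0
```

Call:
jog_arm(slide=[[-0.05,0.26,-0.08],[-0.096,0.522,-0.162]], dr=[[0.012,0.005,-0.011],[0.025,0.011,-0.022]], hand=[0,0])

```text
clock: 15.95
tcp_pos: [0.567, -0.0738, 0.2239]
eef_rot: [0.899, 0.119, 0.418, -0.055]
ft_force: [-0.1, -0.0, -4.4]
gripper_width: 0.019
grasp_force: 60.0
```

Call:
jog_arm(slide=[[-0.12,0.2,-0.145],[-0.24,0.4,-0.29],[-0.365,0.588,-0.435]], dr=[[0.003,0,-0.002],[0.006,0,-0.004],[0.009,0,-0.007]], hand=[0,0,0])

```text
clock: 16.32
tcp_pos: [0.527, -0.1454, 0.2237]
eef_rot: [0.898, 0.127, 0.418, -0.059]
ft_force: [0.2, -0.1, -3.9]
gripper_width: 0.0191
grasp_force: 60.0
```

```bash
python3 - <<'E'
from look import *
from plan import *
a,b,r=tripots(); print([x.round(0).tolist() for x in r['top']],[x.round(0).tolist() for x in r['side']])
c=cur();o,Sm=org2(c);print(o,np.degrees(np.arcsin(Sm[2,0])),robot.get_obs()['qpos'],robot.get_obs()['ft_force'],robot.get_obs()['ft_torque'])
Mi=np.linalg.inv(np.block([[Sm,o[:,None]],[np.zeros((1,3)),1]]))
for t in r['top']:
    for s in r['side']:
        X,e1,e2=tri(t,s)
        if max(abs(e1).max(),abs(e2).max())<2 and X[0]>.45 and X[2]<.3: print('panframe',(Mi@[*X,1])[:3])
E
```

```text
pot [ 0.6232 -0.1565  0.1475] top [393.9 223.7] side [324.9 156.5]
pot [ 0.5817 -0.1637  0.1543] top [397.7 242.3] side [345.3 155.1]
[[363.0, 215.0], [394.0, 224.0], [375.0, 235.0], [398.0, 242.0]] [[448.0, 25.0], [607.0, 69.0], [554.0, 77.0], [632.0, 100.0], [325.0, 157.0], [345.0, 155.0], [304.0, 170.0]]
[ 0.6138 -0.1224  0.1443] 7.857398363661755 [-0.9627 -0.6504  2.3333  0.8676  1.246   0.1296] [-0.9904 -0.0394 -3.899 ] [-0.4721  1.3479 -0.0818]
panframe [ 0.0002 -0.0354  0.0032]
panframe [-0.0403 -0.0309  0.0157]
```

Call:
jog_arm(slide=[[-0.1,0.17,-0.12],[-0.2,0.34,-0.24],[-0.3,0.5,-0.36],[-0.389,0.659,-0.463]], dr=[[0,0.01,0],[0,0.01,0],[0,0.01,0],[0,0.01,0]], hand=[0,0,0,0])

```text
clock: 16.92
tcp_pos: [0.4878, -0.2248, 0.224]
eef_rot: [0.894, 0.126, 0.425, -0.06]
ft_force: [0.1, -0.3, -3.7]
gripper_width: 0.0189
grasp_force: 60.0
```

Call:
jog_arm(slide=[[-0.09,0.18,-0.085],[-0.18,0.36,-0.17],[-0.26,0.54,-0.25],[-0.343,0.717,-0.331],[-0.343,0.717,-0.331]], dr=[[0,0,0],[0,0.01,0],[-0.01,0.01,0.01],[-0.017,0.01,0.014],[-0.017,0.01,0.014]], hand=[0,0,0,0,0])

```text
clock: 17.55
tcp_pos: [0.4624, -0.3079, 0.2187]
eef_rot: [0.893, 0.109, 0.433, -0.053]
ft_force: [-0.2, -0.1, -4.8]
gripper_width: 0.0191
grasp_force: 60.0
```

```bash
python3 - <<'E'
from look import *
from plan import *
a,b,r=tripots(); print([x.round(0).tolist() for x in r['top']],[x.round(0).tolist() for x in r['side']])
c=cur();o,Sm=org2(c);print(o,np.degrees(np.arcsin(Sm[2,0])),robot.get_obs()['qpos'],robot.get_obs()['ft_force'],robot.get_obs()['ft_torque'])
Mi=np.linalg.inv(np.block([[Sm,o[:,None]],[np.zeros((1,3)),1]]))
for t in r['top']:
    for s in r['side']:
        X,e1,e2=tri(t,s)
        if max(abs(e1).max(),abs(e2).max())<2.5 and X[0]>.45 and X[2]<.3: print('panframe',(Mi@[*X,1])[:3],t.round(),s.round())
cv2.imwrite('pics/p6.png',np.hstack([cv2.resize(a[100:220,270:470,::-1],None,fx=2,fy=2),cv2.resize(b[200:320,340:540,::-1],None,fx=2,fy=2)]))
E
```

```text
pot [ 0.5688 -0.2543  0.1666] top [441.7 248. ] side [362.7 125.7]
pot [ 0.5543 -0.3171  0.1592] top [470.8 255.5] side [376.4 113.9]
pot [ 0.5189 -0.3226  0.1495] top [472.7 274.1] side [391.  118.4]
[[442.0, 248.0], [471.0, 256.0], [454.0, 268.0], [473.0, 274.0], [566.0, 360.0]] [[442.0, 31.0], [602.0, 54.0], [549.0, 76.0], [632.0, 94.0], [376.0, 114.0], [391.0, 118.0], [363.0, 126.0]]
[ 0.5529 -0.2838  0.1427] 9.800547431602768 [-1.3251 -0.3055  2.127   0.9195  1.4168 -0.198 ] [-0.4987 -0.0102 -4.2214] [-0.2692  1.2636  0.0813]
panframe [0.0263 0.0247 0.0197] [442. 248.] [363. 126.]
panframe [-0.0038 -0.0326  0.0175] [471. 256.] [376. 114.]
panframe [-0.0225  0.0177  0.0448] [454. 268.] [391. 118.]
panframe [-0.0406 -0.0293  0.014 ] [473. 274.] [391. 118.]
```

View pics/p6.png

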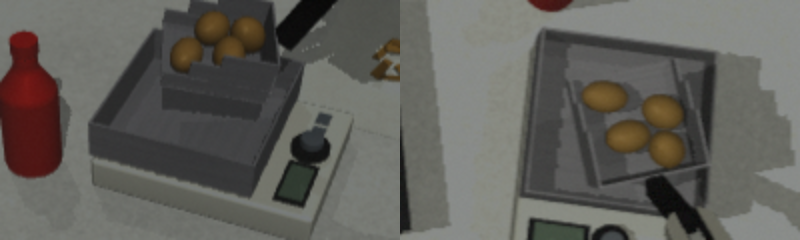

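```bash
cat > dump.py <<'E'
from plan import *
def lipz(p): return np.interp(p,[-32,-24,-16,-8,0,8,10],[.076,.08,.09,.1,.11,.12,.125])
def pose(p,yaw=14,adv=-.01,z=None):
    u=np.array([np.cos(np.radians(yaw)),np.sin(np.radians(yaw)),0]); r=np.radians(p)
    L=D+adv*u+[0,0,lipz(p) if z is None else z]
    return tcp2(L-.0575*np.cos(r)*u-[0,0,.0575*np.sin(r)],yaw,p)
def show(ps,a):
    q=robot.get_obs()['qpos']
    S=[];Dr=[]
    for p in ps:
        b=pose(p); s,d=rel(a,b); q,e=ik(*b,q); S.append(s.round(3).tolist());Dr.append(d.round(3).tolist()); 
    print(S,Dr,round(e,3),q.round(2),sep='\n'); return b
E
python3 - <<'E'
from dump import *
a=cur(); b=pose(8); print(rel(a,b)); 
b=pose(0); s,d=rel(a,b); print(s,d)
e=show([-1.5,-3,-4.5,-6,-7.5,-9,-10.5,-12,-13.5,-15,-16.5,-18,-20],b)
show([-22,-24,-26,-28,-30,-32,-35,-38],e)
E
```

```text
(array([-0.6154,  0.073 , -0.3329]), array([-0.0007, -0.02  ,  0.0002]))
[-0.4681  0.0731 -0.3046] [-0.0007 -0.1089  0.0002]
[[0.029, 0.0, 0.004], [0.058, 0.0, 0.009], [0.088, 0.0, 0.015], [0.118, 0.0, 0.022], [0.148, 0.0, 0.031], [0.178, 0.0, 0.04], [0.208, -0.0, 0.051], [0.238, 0.0, 0.062], [0.269, -0.0, 0.075], [0.299, -0.0, 0.089], [0.329, 0.0, 0.104], [0.359, 0.0, 0.12], [0.4, 0.0, 0.144]]
[[-0.0, -0.017, 0.0], [0.0, -0.033, -0.0], [0.0, -0.05, -0.0], [0.0, -0.067, -0.0], [0.0, -0.083, -0.0], [0.0, -0.1, -0.0], [0.0, -0.117, -0.0], [0.0, -0.133, -0.0], [0.0, -0.15, -0.0], [0.0, -0.167, -0.0], [0.0, -0.183, -0.0], [0.0, -0.2, -0.0], [-0.0, -0.222, -0.0]]
0.0
[-0.97 -0.24  1.84  0.36  1.41  0.32]
[[0.046, -0.0, 0.01], [0.093, 0.0, 0.022], [0.146, 0.0, 0.022], [0.199, -0.0, 0.024], [0.252, -0.0, 0.028], [0.305, 0.0, 0.034], [0.391, -0.0, 0.033], [0.476, -0.0, 0.037]]
[[-0.0, -0.022, 0.0], [0.0, -0.044, -0.0], [-0.0, -0.067, -0.0], [0.0, -0.089, 0.0], [0.0, -0.111, 0.0], [0.0, -0.133, -0.0], [0.0, -0.167, -0.0], [0.0, -0.2, -0.0]]
0.0
[-0.68  0.02  1.52  0.05  1.56  0.65]
```

Call:
jog_arm(slide=[[-0.2,0.02,-0.1],[-0.4,0.05,-0.22],[-0.615,0.073,-0.333],[-0.58,0.073,-0.325],[-0.54,0.073,-0.318],[-0.5,0.073,-0.311],[-0.468,0.073,-0.305]], dr=[[0,0,0],[0,-0.01,0],[0,-0.02,0],[0,-0.042,0],[0,-0.065,0],[0,-0.087,0],[0,-0.109,0]], hand=[0,0,0,0,0,0,0])

```text
clock: 18.52
tcp_pos: [0.4136, -0.3259, 0.2014]
eef_rot: [0.927, 0.115, 0.355, -0.044]
ft_force: [0.2, -0.3, -3.7]
gripper_width: 0.0188
grasp_force: 60.0
```

Call:
jog_arm(slide=[[0.029,0,0.004],[0.058,0,0.009],[0.088,0,0.015],[0.118,0,0.022],[0.148,0,0.031],[0.178,0,0.04],[0.208,0,0.051],[0.238,0,0.062],[0.269,0,0.075],[0.3,0,0.089],[0.33,0,0.104],[0.36,0,0.12],[0.4,0,0.144]], dr=[[0,-0.017,0],[0,-0.033,0],[0,-0.05,0],[0,-0.067,0],[0,-0.083,0],[0,-0.1,0],[0,-0.117,0],[0,-0.133,0],[0,-0.15,0],[0,-0.167,0],[0,-0.183,0],[0,-0.2,0],[0,-0.222,0]], hand=[0,0,0,0,0,0,0,0,0,0,0,0,0])

```text
clock: 20.15
tcp_pos: [0.4514, -0.3172, 0.2171]
eef_rot: [0.974, 0.12, 0.189, -0.023]
ft_force: [0.1, -0.2, -3.6]
gripper_width: 0.0193
grasp_force: 60.0
```

```bash
python3 - <<'E'
from look import *
from dump import *
a,b,r=tripots(); print([x.round(0).tolist() for x in r['top']],[x.round(0).tolist() for x in r['side']])
c=cur();o,Sm=org2(c);print(o,np.degrees(np.arcsin(Sm[2,0])),robot.get_obs()['qpos'],robot.get_obs()['ft_force'],robot.get_obs()['ft_torque'])
show([-22,-24,-26,-28,-30,-32,-35,-38],c)
E
```

```text
[[453.0, 285.0], [476.0, 287.0]] [[425.0, 37.0], [602.0, 54.0], [526.0, 65.0], [633.0, 100.0], [406.0, 128.0], [390.0, 144.0]]
[ 0.4938 -0.3067  0.1054] -19.99215380688663 [-0.9736 -0.2415  1.8411  0.3639  1.4138  0.3161] [ 0.4187  0.4766 -3.7154] [-0.1497  0.5513  0.0255]
[[0.036, -0.004, 0.014], [0.082, -0.003, 0.026], [0.135, -0.003, 0.026], [0.188, -0.003, 0.028], [0.241, -0.003, 0.032], [0.294, -0.003, 0.038], [0.38, -0.003, 0.037], [0.466, -0.002, 0.04]]
[[0.0, -0.022, 0.002], [0.0, -0.045, 0.002], [0.0, -0.067, 0.002], [0.0, -0.089, 0.002], [0.0, -0.111, 0.002], [0.0, -0.133, 0.002], [0.0, -0.167, 0.002], [0.0, -0.2, 0.002]]
0.0
[-0.68  0.02  1.52  0.05  1.56  0.65]
```

Call:
jog_arm(slide=[[0.018,0,0.008],[0.036,0,0.014],[0.06,0,0.02],[0.082,0,0.026],[0.11,0,0.026],[0.135,0,0.026],[0.16,0,0.027],[0.188,0,0.028],[0.188,0,0.028],[0.188,0,0.028]], dr=[[0,-0.011,0],[0,-0.022,0],[0,-0.033,0],[0,-0.045,0],[0,-0.056,0],[0,-0.067,0],[0,-0.078,0],[0,-0.089,0],[0,-0.089,0],[0,-0.089,0]], hand=[0,0,0,0,0,0,0,0,0,0])

```text
clock: 21.5
tcp_pos: [0.4692, -0.3127, 0.2215]
eef_rot: [0.985, 0.122, 0.121, -0.015]
ft_force: [0.4, 0.1, -2.9]
gripper_width: 0.0189
grasp_force: 60.0
```

```bash
cat > st.py <<'E'
from look import *
from dump import *
for n in('top','side'):
    im=robot.read_camera(n); hsv=cv2.cvtColor(im,cv2.COLOR_RGB2HSV); m=cv2.inRange(hsv,(8,100,40),(22,255,255)); k,l,st,ce=cv2.connectedComponentsWithStats(m)
    for i in range(1,k):
        if st[i,4]>20 and (n=='top' and ce[i][1]<320 or n=='side' and ce[i][0]<480): print(n,st[i],'z.072',cast(n,ce[i],.072)[0][:2])
c=cur();o,Sm=org2(c);print(o,np.degrees(np.arcsin(Sm[2,0])),robot.get_obs()['ft_force'],robot.get_obs()['ft_torque'])
E
python3 st.py; python3 -c "
from dump import *
show([-29,-30,-31,-32,-33,-34,-36,-38,-40,-42],cur())"
```

```text
top [451 232  16  18 223] z.072 [ 0.6063 -0.3141]
top [420 236  20  16 229] z.072 [ 0.5976 -0.2477]
top [444 250  35  21 452] z.072 [ 0.562  -0.3201]
side [401  19  30  48 983] z.072 [ 0.5403 -0.8455]
side [427  24   8   7  25] z.072 [ 0.5134 -0.9862]
side [430  36   7   8  22] z.072 [ 0.496  -0.8994]
side [457 120  25  10 110] z.072 [ 0.3472 -0.4664]
side [456 130  25  15 137] z.072 [ 0.3458 -0.4147]
side [362 133  18  27 376] z.072 [ 0.5615 -0.3152]
side [343 137  17  15 203] z.072 [ 0.606  -0.3107]
side [340 154  15  16 185] z.072 [ 0.5979 -0.2457]
[ 0.495  -0.3064  0.1044] -27.967188934861333 [ 0.1391  0.2165 -3.7598] [-0.0286  0.2825  0.0413]
[[0.04, -0.004, -0.005], [0.066, -0.004, -0.007], [0.093, -0.004, -0.008], [0.12, -0.004, -0.008], [0.148, -0.004, -0.013], [0.176, -0.004, -0.017], [0.233, -0.004, -0.024], [0.29, -0.004, -0.03], [0.347, -0.004, -0.033], [0.404, -0.004, -0.034]]
[[0.0, -0.011, 0.0], [0.0, -0.023, 0.0], [0.0, -0.034, 0.0], [0.0, -0.045, 0.0], [0.0, -0.056, 0.0], [0.0, -0.067, 0.0], [0.0, -0.089, 0.0], [0.0, -0.111, 0.0], [0.0, -0.134, 0.0], [0.0, -0.156, 0.0]]
0.0
[-0.63  0.09  1.44 -0.    1.61  0.7 ]
```

Call:
jog_arm(slide=[[0.04,0,-0.005],[0.066,0,-0.007],[0.093,0,-0.008],[0.12,0,-0.008],[0.148,0,-0.013],[0.176,0,-0.017],[0.233,0,-0.024],[0.233,0,-0.024]], dr=[[0,-0.011,0],[0,-0.023,0],[0,-0.034,0],[0,-0.045,0],[0,-0.056,0],[0,-0.067,0],[0,-0.089,0],[0,-0.089,0]], hand=[0,0,0,0,0,0,0,0])

```text
clock: 22.6
tcp_pos: [0.4914, -0.3071, 0.2298]
eef_rot: [0.991, 0.123, 0.052, -0.006]
ft_force: [0.1, 0.8, -3.1]
gripper_width: 0.0189
grasp_force: 60.0
```

```bash
python3 st.py
```

```text
top [451 233  16  17 225] z.072 [ 0.6061 -0.3144]
top [420 236  20  16 227] z.072 [ 0.5978 -0.2478]
top [445 250  34  19 419] z.072 [ 0.5643 -0.3217]
side [405  19   8   6  22] z.072 [ 0.5869 -1.0039]
side [401  39   9  26 149] z.072 [ 0.5613 -0.7845]
side [457 120  25  10 112] z.072 [ 0.347  -0.4664]
side [456 130  25  15 137] z.072 [ 0.3458 -0.4147]
side [361 133  18  27 372] z.072 [ 0.5629 -0.3148]
side [343 137  17  15 204] z.072 [ 0.6058 -0.3108]
side [340 154  15  16 183] z.072 [ 0.5981 -0.2457]
[ 0.5006 -0.3048  0.1097] -35.96888031040764 [-0.1115  0.9861 -2.4164] [-0.0125  0.082  -0.0232]
```

Call:
jog_arm(slide=[[-0.05,0,0],[-0.1,0,-0.03],[-0.15,0,-0.1],[-0.2,0,-0.3],[-0.2,0,-0.6],[-0.2,0,-0.8]], dr=[[0,0,0],[0,0,0],[0,0,0],[0,0,0],[0,0,0],[0,0,0]], hand=[0,0,0,0,0,0])

```text
clock: 23.45
tcp_pos: [0.4632, -0.315, 0.3105]
eef_rot: [0.991, 0.122, 0.053, -0.005]
ft_force: [0.5, 0.4, -2.5]
gripper_width: 0.019
grasp_force: 60.0
```

```bash
python3 st.py; python3 - <<'E'
from plan import *
# IK for placing at rest with pan-tool tilt 42 for various yaws, and 15
for tilt in(42,35,25):
  for yaw in(7,-20,-40,30,60,97,-83):
    t=tcp2([.4704,.3018,.01],yaw,0,tilt)
    best=min((ik(*t,s) for s in([.7,-.5,2.1,-.2,1.1,2.1],[.3,-.5,2.2,.5,1,1.2])),key=lambda r:r[1])
    print(tilt,yaw,best[0].round(2),round(best[1],3),margin(best[0]).min().round(3))
E
```

```text
top [451 233  16  17 223] z.072 [ 0.6063 -0.3143]
top [420 236  20  16 226] z.072 [ 0.5979 -0.2478]
top [445 250  34  27 489] z.072 [ 0.5552 -0.3201]
side [ 401    0   32   66 1254] z.072 [ 0.5388 -0.8857]
side [457 120  25  10 109] z.072 [ 0.3474 -0.4664]
side [456 130  25  15 137] z.072 [ 0.3458 -0.4147]
side [362 133  24  27 396] z.072 [ 0.5551 -0.3162]
side [343 137  17  16 206] z.072 [ 0.6058 -0.3107]
side [340 154  15  16 184] z.072 [ 0.5981 -0.2455]
[ 0.4744 -0.3136  0.1916] -35.78174260021678 [ 0.7094 -0.1966 -1.9422] [ 0.0142  0.0996 -0.031 ]
42 7 [ 0.94 -0.7   2.5  -0.63  0.92  2.66] 0.026 0.0
42 -20 [ 0.82 -0.42  2.22 -0.4   1.03  2.66] 0.255 0.0
42 -40 [ 0.73 -0.2   1.99 -0.26  1.15  2.66] 0.423 0.0
42 30 [ 0.47 -0.84  2.5   0.01  0.92  1.52] 0.164 0.0
42 60 [-0.19 -0.67  2.5   0.76  1.16  0.07] 0.0 0.0
42 97 [-0.19  0.09  1.9   0.69  1.46 -0.5 ] 0.0 0.603
42 -83 [0.49 0.09 1.69 0.03 1.3  2.66] 0.781 0.0
35 7 [ 0.86 -0.66  2.44 -0.49  0.95  2.52] 0.0 0.062
35 -20 [ 0.81 -0.35  2.15 -0.35  1.09  2.66] 0.202 0.0
35 -40 [ 0.7  -0.17  1.96 -0.19  1.17  2.66] 0.369 0.0
35 30 [ 0.44 -0.85  2.5   0.04  0.95  1.48] 0.071 0.0
35 60 [-0.07 -0.63  2.42  0.6   1.14  0.25] 0.0 0.082
35 97 [-0.12  0.03  1.9   0.6   1.42 -0.4 ] 0.0 0.601
35 -83 [0.42 0.01 1.8  0.15 1.21 2.66] 0.714 0.0
25 7 [ 0.75 -0.54  2.3  -0.29  1.04  2.3 ] 0.0 0.201
25 -20 [ 0.77 -0.26  2.06 -0.26  1.16  2.66] 0.124 0.0
25 -40 [ 0.65 -0.13  1.91 -0.1   1.21  2.66] 0.291 0.0
25 30 [ 0.44 -0.72  2.41  0.04  1.02  1.47] 0.0 0.092
25 60 [ 0.08 -0.52  2.29  0.39  1.15  0.49] 0.0 0.215
25 97 [-0.01 -0.03  1.89  0.44  1.37 -0.24] 0.0 0.611
25 -83 [ 0.35 -0.03  1.88  0.28  1.16  2.66] 0.671 0.0
```

```bash
cat > seq.py <<'E'
from plan import *
def seq(pts,a=None,q=None):
    a=a or cur(); q=robot.get_obs()['qpos'] if q is None else q
    for b in pts:
        s,d=rel(a,b); q,e=ik(*b,q); print(s.round(3).tolist(),d.round(3).tolist(),b[0].round(3),'|',round(e,3),q.round(2),margin(q).min().round(2)); a=b
E
python3 - <<'E'
from seq import *
c=cur(); e=tcp2([.4704,.3018,.09],96,-20)
pts=[]
n=7
for i in range(1,n+1):
    f=i/n; yaw=14+(96-14)*min(1,f*1.1); p=-36 if i<n else -20
    R_=tcp2([0,0,0],yaw,p)[1]; pos=c[0]+(e[0]-c[0])*f+[0.04*np.sin(np.pi*f),0,0]
    pts.append((pos,R_))
seq(pts); print(e[0])
for z,p in((.09,0),(.02,0),(.006,0)): seq([tcp2([.4704,.3018,z],96,p)],a=e,q=[-.2,.1,1.9,.7,1.4,-.5])
E
```

```text
[0.364, -0.752, 0.192] [0.019, -0.002, -0.142] [ 0.483 -0.233  0.296] | 0.0 [-0.62 -0.13  1.55  0.09  1.67  0.5 ] 0.76
[0.49, -0.662, 0.208] [0.015, 0.0, -0.142] [ 0.498 -0.151  0.28 ] | 0.0 [-0.47 -0.16  1.61  0.09  1.65  0.42] 0.73
[0.577, -0.572, 0.217] [0.015, -0.0, -0.142] [ 0.508 -0.069  0.265] | 0.0 [-0.31 -0.18  1.65  0.1   1.63  0.35] 0.71
[0.642, -0.486, 0.224] [0.015, 0.0, -0.142] [0.509 0.013 0.249] | 0.0 [-0.16 -0.18  1.68  0.1   1.61  0.28] 0.71
[0.702, -0.396, 0.23] [0.015, -0.0, -0.142] [0.503 0.095 0.233] | 0.0 [ 0.   -0.16  1.69  0.1   1.59  0.21] 0.73
[0.759, -0.286, 0.236] [0.015, -0.0, -0.142] [0.491 0.177 0.218] | 0.0 [ 0.17 -0.13  1.69  0.1   1.56  0.14] 0.76
[0.804, -0.139, 0.241] [0.013, 0.178, -0.051] [0.475 0.259 0.202] | 0.0 [ 0.11 -0.13  1.77  0.38  1.5  -0.02] 0.73
[0.4749 0.2593 0.2023]
[-0.412, 0.0, 0.064] [0.0, 0.222, 0.0] [0.479 0.224 0.181] | 0.0 [-0.2  -0.03  1.86  0.69  1.58 -0.39] 0.64
[-0.675, 0.0, 0.713] [0.0, 0.222, 0.0] [0.479 0.224 0.111] | 0.0 [-0.2   0.06  1.91  0.7   1.47 -0.48] 0.59
[-0.727, 0.0, 0.843] [0.0, 0.222, 0.0] [0.479 0.224 0.097] | 0.0 [-0.2   0.08  1.92  0.7   1.45 -0.5 ] 0.58
```

Call:
jog_arm(slide=[[0.18,-0.37,0.1],[0.364,-0.752,0.192],[0.364,-0.752,0.192]], dr=[[0.01,0,-0.07],[0.019,0,-0.142],[0.019,0,-0.142]], hand=[0,0,0])

```text
clock: 23.92
tcp_pos: [0.4821, -0.2294, 0.2903]
eef_rot: [0.971, 0.234, 0.05, -0.016]
ft_force: [-0.5, -1.0, -2.3]
gripper_width: 0.0191
grasp_force: 60.0
```

Call:
jog_arm(slide=[[0.24,-0.33,0.1],[0.49,-0.662,0.208],[0.49,-0.662,0.208]], dr=[[0.01,0,-0.07],[0.015,0,-0.142],[0.015,0,-0.142]], hand=[0,0,0])

```text
clock: 24.3
tcp_pos: [0.4972, -0.1479, 0.2754]
eef_rot: [0.939, 0.341, 0.049, -0.022]
ft_force: [0.7, -1.0, -2.1]
gripper_width: 0.0194
grasp_force: 60.0
```

Call:
jog_arm(slide=[[0.29,-0.29,0.11],[0.577,-0.572,0.217],[0.577,-0.572,0.217]], dr=[[0.01,0,-0.07],[0.015,0,-0.142],[0.015,0,-0.142]], hand=[0,0,0])

```text
clock: 24.68
tcp_pos: [0.5064, -0.0665, 0.2607]
eef_rot: [0.895, 0.443, 0.047, -0.027]
ft_force: [-0.5, -0.9, -2.6]
gripper_width: 0.0191
grasp_force: 60.0
```

Call:
jog_arm(slide=[[0.32,-0.24,0.11],[0.642,-0.486,0.224],[0.642,-0.486,0.224]], dr=[[0.01,0,-0.07],[0.015,0,-0.142],[0.015,0,-0.142]], hand=[0,0,0])

```text
clock: 25.05
tcp_pos: [0.5078, 0.0152, 0.2458]
eef_rot: [0.84, 0.54, 0.044, -0.032]
ft_force: [-0.6, -0.9, -1.7]
gripper_width: 0.0188
grasp_force: 60.0
```

Call:
jog_arm(slide=[[0.35,-0.2,0.11],[0.702,-0.396,0.23],[0.702,-0.396,0.23]], dr=[[0.01,0,-0.07],[0.015,0,-0.142],[0.015,0,-0.142]], hand=[0,0,0])

```text
clock: 25.42
tcp_pos: [0.5017, 0.0971, 0.2309]
eef_rot: [0.774, 0.631, 0.041, -0.036]
ft_force: [1.1, -0.5, -2.3]
gripper_width: 0.019
grasp_force: 60.0
```

Call:
jog_arm(slide=[[0.38,-0.14,0.0],[0.759,-0.286,0.0],[0.759,-0.286,0.0]], dr=[[0.01,0,-0.07],[0.015,0,-0.142],[0.015,0,-0.142]], hand=[0,0,0])

```text
clock: 25.8
tcp_pos: [0.4898, 0.1766, 0.2407]
eef_rot: [0.699, 0.713, 0.038, -0.04]
ft_force: [-0.1, -0.3, -2.8]
gripper_width: 0.0192
grasp_force: 60.0
```

```bash
python3 - <<'E'
from seq import *
# measure the pan pitch now: handle (black) top/side masks hard; just report
c=cur(); o,Sm=org2(c); print(c[0],o,np.degrees(np.arctan2(Sm[1,0],Sm[0,0])),np.degrees(np.arcsin(Sm[2,0])),robot.get_obs()['ft_torque'],robot.get_obs()['gripper_width'])
seq([tcp2([.4704,.3018,.08],96,-18),tcp2([.4704,.3018,.06],96,0)])
im=robot.read_camera('top'); cv2.imwrite('pics/x.png',im[:,:,::-1]); im2=robot.read_camera('side'); cv2.imwrite('pics/y.png',im2[:,:,::-1])
M=np.block([[Sm,o[:,None]],[np.zeros((1,3)),1]])
for n in('top','side'): print(n,proj(n,[(M@[*p,1])[:3] for p in((.0575,.059,.018),(.0575,-.059,.018),(-.0575,.059,.05),(-.0575,-.059,.05))]))
E
```

```text
[0.4898 0.1766 0.2407] [0.4895 0.1875 0.121 ] 91.2156957281738 -35.66131373257698 [-0.4233 -0.0551 -0.0173] 0.01919898517612687
[0.731, -0.129, 0.583] [0.014, 0.196, -0.052] [0.475 0.255 0.191] | 0.0 [ 0.08 -0.12  1.8   0.42  1.49 -0.07] 0.7
[-0.454, -0.0, 0.234] [0.0, 0.2, -0.0] [0.479 0.224 0.151] | 0.0 [-0.2   0.    1.88  0.69  1.53 -0.43] 0.62
top [[206.007  310.5203]
 [208.7917 256.8485]
 [234.4738 306.3987]
 [236.8267 248.5151]]
side [[375.2506 366.5034]
 [298.9104 348.1   ]
 [390.0074 289.4285]
 [310.959  272.7867]]
```

```bash
python3 - <<'E'
from seq import *
f=lambda z:tcp2([.4704,.3018,z],96,0,35)
seq([tcp2([.4704,.3018,.08],96,-10,35),f(.05),f(.015)])
E
```

```text
[0.573, -0.116, 0.646] [0.014, 0.208, -0.054] [0.477 0.238 0.182] | 0.0 [ 0.03 -0.12  1.81  0.43  1.49 -0.12] 0.69
[-0.332, -0.0, 0.315] [-0.0, 0.111, 0.0] [0.479 0.222 0.139] | 0.0 [-0.13 -0.04  1.88  0.59  1.47 -0.34] 0.62
[-0.201, 0.0, 0.287] [0.0, 0.0, 0.0] [0.479 0.222 0.104] | 0.0 [-0.13  0.    1.91  0.6   1.42 -0.38] 0.59
```

Call:
jog_arm(slide=[[0.2,-0.04,0.1],[0.4,-0.1,0.35],[0.573,-0.116,0.646],[0.573,-0.116,0.646]], dr=[[0.004,0.07,-0.02],[0.01,0.14,-0.04],[0.014,0.208,-0.054],[0.014,0.208,-0.054]], hand=[0,0,0,0])

```text
clock: 26.4
tcp_pos: [0.4745, 0.2373, 0.1783]
eef_rot: [0.655, 0.724, 0.142, -0.163]
ft_force: [-0.3, -2.0, -2.9]
gripper_width: 0.0191
grasp_force: 60.0
```

Call:
jog_arm(slide=[[-0.17,0,0.16],[-0.332,0,0.315],[-0.332,0,0.315],[-0.332,0,0.315]], dr=[[0,0.06,0],[0,0.111,0],[0,0.111,0],[0,0.111,0]], hand=[0,0,0,0])

```text
clock: 26.9
tcp_pos: [0.4793, 0.2229, 0.1412]
eef_rot: [0.637, 0.71, 0.201, -0.223]
ft_force: [-0.0, 0.9, -2.4]
gripper_width: 0.0193
grasp_force: 60.0
```

```bash
python3 - <<'E'
from seq import *
f=lambda z:tcp2([.4704,.3018,z],96,0,35)
seq([f(.015),f(.0034)]); print(robot.get_obs()['ft_force'],robot.get_obs()['ft_torque'])
# check pan silhouette in the top view against prediction for p=-7
b=robot.read_camera('top'); a=robot.read_camera('side')
cv2.imwrite('pics/x.png',b[:,:,::-1]); cv2.imwrite('pics/y.png',a[:,:,::-1])
c=cur()
g=c[0]-.0188*c[1][:,2]
for p in(0,-7,-14):
    Sm=R.from_euler('ZY',[96,-p],degrees=True).as_matrix(); o=g-Sm@[-.0912,0,.1049]
    print(p,o,[proj(n,[o+Sm@np.array(v) for v in((.0575,.059,.0),(.0575,-.059,.0),(-.0575,.059,.05),(-.0575,-.059,.05))]).round(1).tolist() for n in('top','side')])
for v in(275,285,295): print(v,b[v,145:245].max(1).tolist())
E
```

```text
[-0.218, -0.007, 0.295] [0.0, 0.001, 0.002] [0.479 0.222 0.104] | 0.0 [-0.13  0.    1.91  0.6   1.42 -0.38] 0.59
[-0.067, 0.0, 0.095] [0.0, 0.0, 0.0] [0.479 0.222 0.093] | 0.0 [-0.13  0.02  1.92  0.6   1.4  -0.4 ] 0.58
[-0.0286  0.8658 -2.435 ] [-0.7201 -0.1978 -0.0289]
0 [0.4708 0.3037 0.052 ] [[[159.9, 321.6], [159.2, 269.7], [207.1, 315.8], [205.3, 262.0]], [[371.9, 458.2], [289.5, 442.9], [383.1, 366.6], [304.9, 353.9]]]
-7 [0.4722 0.2903 0.0417] [[[168.1, 321.7], [167.3, 270.5], [210.6, 315.7], [208.8, 262.1]], [[372.2, 452.2], [292.4, 437.5], [383.4, 363.6], [305.9, 351.1]]]
-14 [0.4737 0.2758 0.0331] [[[176.8, 321.7], [175.8, 271.1], [214.2, 315.5], [212.3, 262.1]], [[372.7, 444.8], [295.3, 430.6], [383.7, 360.1], [307.0, 347.8]]]
275 [140, 140, 141, 142, 140, 140, 124, 96, 69, 64, 73, 74, 74, 87, 98, 97, 98, 95, 97, 97, 96, 96, 98, 99, 95, 90, 93, 94, 95, 99, 101, 101, 103, 107, 104, 104, 105, 102, 103, 103, 99, 101, 101, 100, 101, 103, 103, 101, 100, 100, 100, 103, 104, 100, 103, 100, 100, 100, 99, 102, 101, 100, 100, 99, 100, 99, 99, 99, 99, 98, 81, 73, 101, 116, 115, 110, 
[... 313 characters left out ...]
9, 108, 108, 106, 107, 106, 107, 109, 105, 101, 102, 103, 102, 101, 100, 99, 99, 99, 100, 100, 99, 100, 101, 101, 100, 75, 26, 26, 26, 29, 28, 24, 23, 46, 50, 30, 32, 30, 34, 35, 25, 26, 30, 27, 28, 32, 76, 75, 32, 33, 83, 113, 120, 119, 111]
295 [139, 140, 142, 142, 141, 137, 122, 104, 79, 55, 69, 72, 72, 86, 99, 98, 98, 99, 100, 100, 100, 99, 100, 98, 100, 101, 96, 93, 94, 101, 111, 109, 108, 110, 112, 104, 109, 110, 109, 108, 106, 105, 103, 104, 101, 104, 104, 100, 101, 103, 102, 103, 106, 101, 100, 103, 104, 105, 102, 102, 100, 100, 101, 102, 101, 99, 101, 102, 100, 99, 95, 67, 41, 41, 42, 41, 42, 46, 62, 67, 51, 64, 71, 72, 73, 70, 59, 48, 54, 75, 72, 75, 77, 46, 30, 32, 27, 24, 24, 23]
```

```bash
python3 - <<'E'
from seq import *
f=lambda z:tcp2([.4704,.3018,z],96,0,41)
seq([f(.018),f(.0034)])
E
```

```text
[-0.19, -0.007, 0.267] [-0.0, 0.067, 0.003] [0.479 0.223 0.109] | 0.0 [-0.19  0.05  1.91  0.68  1.46 -0.47] 0.59
[-0.096, 0.0, 0.11] [0.0, 0.0, 0.0] [0.479 0.223 0.094] | 0.0 [-0.19  0.07  1.92  0.68  1.44 -0.49] 0.58
```

Call:
jog_arm(slide=[[-0.06,0,0.09],[-0.12,0,0.18],[-0.19,-0.007,0.267],[-0.19,-0.007,0.267]], dr=[[0,0.022,0],[0,0.045,0],[0,0.067,0.003],[0,0.067,0.003]], hand=[0,0,0,0])

```text
clock: 27.5
tcp_pos: [0.477, 0.2234, 0.1066]
eef_rot: [0.627, 0.696, 0.233, -0.262]
ft_force: [-0.2, -0.4, -2.4]
gripper_width: 0.019
grasp_force: 60.0
```

Call:
jog_arm(slide=[[-0.03,0,0.035],[-0.06,0,0.07],[-0.08,0,0.092],[-0.08,0,0.092]], dr=[[0,0,0],[0,0,0],[0,0,0],[0,0,0]], hand=[0,0,0,0])

```text
clock: 28.0
tcp_pos: [0.4793, 0.2238, 0.0998]
eef_rot: [0.625, 0.696, 0.236, -0.261]
ft_force: [-8.6, -10.7, 29.8]
gripper_width: 0.019
grasp_force: 60.1
```

```bash
cat > chk.py <<'E'
from seq import *
o_=robot.get_obs(); print(o_['ft_force'],o_['ft_torque'])
b=robot.read_camera('top'); a=robot.read_camera('side')
c=cur(); g=c[0]-.0188*c[1][:,2]; print('grip',g)
for p in(6,0,-6):
    Sm=R.from_euler('ZY',[96,-p],degrees=True).as_matrix(); o=g-Sm@[-.0912,0,.1049]
    print(p,o,[proj(n,[o+Sm@np.array(v) for v in((.0575,.059,.0),(.0575,-.059,.0),(-.0575,.059,.05),(-.0575,-.059,.05))]).round(1).tolist() for n in('top','side')])
for v in(285,295): print(v,b[v,147:225].max(1).tolist())
for u in(330,350): print('side col',u,'rows 340..479',a[340:480,u].max(1).tolist())
E
python3 chk.py
```

```text
[ -8.5586 -10.7306  29.782 ] [1.8231 1.9214 1.2232]
grip [0.4806 0.2115 0.114 ]
6 [0.47   0.3126 0.0192] [[[159.4, 322.7], [158.7, 271.9], [208.6, 317.4], [206.9, 265.2]], [[369.9, 470.6], [289.2, 455.3], [380.6, 381.0], [305.2, 368.5]]]
0 [0.4711 0.3022 0.0091] [[[165.7, 322.9], [164.9, 272.6], [211.5, 317.3], [209.7, 265.3]], [[370.0, 466.7], [291.4, 451.9], [380.8, 378.8], [306.1, 366.4]]]
-6 [0.4723 0.2908 0.0001] [[[172.4, 323.0], [171.5, 273.3], [214.4, 317.2], [212.5, 265.4]], [[370.3, 461.7], [293.7, 447.4], [381.0, 376.2], [306.9, 364.0]]]
285 [143, 142, 143, 139, 126, 107, 81, 56, 71, 76, 73, 87, 98, 100, 100, 98, 98, 96, 100, 97, 100, 98, 98, 101, 101, 99, 100, 101, 99, 99, 101, 100, 103, 100, 97, 101, 100, 100, 99, 102, 101, 101, 98, 99, 101, 100, 100, 101, 98, 99, 98, 98, 101, 98, 98, 95, 98, 99, 97, 93, 93, 94, 93, 93, 90, 91, 94, 86, 62, 39, 30, 23, 24, 25, 23, 26, 24, 27]
295 [143, 142, 143, 140, 124, 106, 81, 55, 70, 74, 73, 87, 100, 100, 100, 99, 101, 100, 99, 101, 102, 100, 100, 102, 103, 102, 101, 102, 98, 101, 101, 101, 101, 100, 98, 97, 100, 97, 100, 100, 100, 1
[... 649 characters left out ...]
 73, 69, 63, 67, 71, 70, 68, 68, 69, 69, 70, 71, 71, 72, 72, 72, 73, 73, 72, 74, 69, 51, 50, 50, 51, 50, 59, 73]
side col 350 rows 340..479 [22, 22, 21, 21, 22, 23, 22, 21, 20, 21, 20, 22, 22, 23, 21, 20, 21, 21, 22, 22, 23, 24, 22, 19, 20, 21, 23, 30, 40, 60, 61, 66, 63, 56, 55, 55, 57, 57, 56, 57, 58, 58, 56, 57, 56, 58, 65, 68, 68, 68, 68, 69, 66, 65, 65, 68, 66, 68, 66, 68, 65, 65, 67, 73, 67, 68, 67, 67, 65, 68, 74, 73, 74, 78, 73, 73, 73, 74, 72, 73, 74, 73, 75, 72, 74, 74, 73, 72, 72, 72, 72, 73, 73, 72, 71, 71, 73, 70, 70, 70, 71, 72, 73, 73, 72, 71, 72, 71, 70, 73, 75, 74, 72, 71, 71, 72, 71, 69, 65, 75, 75, 74, 75, 75, 75, 76, 74, 74, 74, 75, 74, 74, 74, 75, 73, 74, 74, 69, 51, 51]
```

Call:
jog_arm(slide=[[0.015,0,-0.017],[0.02,0,-0.023],[0.02,0,-0.023]], dr=[[0,0,0],[0,0,0],[0,0,0]], hand=[0,0,0])

```text
clock: 28.48
tcp_pos: [0.4791, 0.2237, 0.1]
eef_rot: [0.627, 0.696, 0.235, -0.261]
ft_force: [2.1, -1.5, 6.8]
gripper_width: 0.019
grasp_force: 60.0
```

Call:
jog_arm(slide=[[0.005,0,-0.006],[0.005,0,-0.006],[0.005,0,-0.006],[0.005,0,-0.006],[0.005,0,-0.006],[0.005,0,-0.006]], dr=[[0,0,0],[0,0,0],[0,0,0],[0,0,0],[0,0,0],[0,0,0]], hand=[0.25,0.3,0.4,0.6,0.8,1], squeeze=10)

```text
clock: 29.22
tcp_pos: [0.4772, 0.2233, 0.0982]
eef_rot: [0.627, 0.695, 0.234, -0.262]
ft_force: [0.6, 0.1, 0.0]
gripper_width: 0.0627
grasp_force: 0.0
```

```bash
python3 chk.py | head -2; python3 - <<'E'
from seq import *
# retreat straight back along tool z, and check
c=cur(); print(c[0],robot.get_obs()['gripper_width'])
seq([(c[0]-.1*c[1][:,2],c[1])])
E
```

```text
[0.6294 0.0733 0.0189] [-0.3306 -0.1021 -0.0168]
grip [0.4785 0.211  0.1124]
[0.4772 0.2232 0.0982] 0.07045092286395038
[-0.0, 0.0, -1.0] [0.0, 0.0, 0.0] [0.484 0.158 0.174] | 0.0 [-0.31  0.01  1.82  0.64  1.63 -0.48] 0.68
```

Call:
jog_arm(slide=[[0,0,0],[0,0,0],[0,0,-0.2],[0,0,-0.5],[0,0,-0.9],[0,0,-1]], dr=[[0,0,0],[0,0,0],[0,0,0],[0,0,0],[0,0,0],[0,0,0]], hand=[1,1,1,1,1,1])

```text
clock: 30.08
tcp_pos: [0.4859, 0.1567, 0.1754]
eef_rot: [0.627, 0.696, 0.235, -0.26]
ft_force: [0.1, 1.2, -0.0]
gripper_width: 0.0931
grasp_force: 0.0
```

```bash
python3 - <<'E'
from seq import *
c=cur(); print(c[0])
# key pose: tool down, yaw 14, closed
K=np.array([.4242,-.2884,.051]); 
down=lambda y:tcp2([0,0,0],y,0,0)[1]
st=c[0]; e=K+[0,0,.06]
pts=[]; 
P=[([.47,.12,.25],80),([.46,.05,.26],65),([.45,-.03,.26],50),([.44,-.11,.25],35),([.43,-.19,.23],20),([.4242,-.2884,.16],5)]
seq([(np.array(p),down(y)) for p,y in P])
b=robot.read_camera('top');a=robot.read_camera('side')
# handle mask centroid, both views, region by prediction
M0=R.from_euler('z',96,degrees=True).as_matrix(); o=np.array([.472,.295,.005])
h=o+M0@[-.0822,0,.0827]; pt,ps=proj('top',h)[0],proj('side',h)[0]; print('pred handle',pt,ps)
ce=[]
for im,p,w in((b,pt,22),(a,ps,32)):
    x,y=p.astype(int); m=(im.max(2)<45).astype(np.uint8); z=np.zeros_like(m); z[y-w:y+w,x-w:x+w]=m[y-w:y+w,x-w:x+w]
    n,l,s,cc=cv2.connectedComponentsWithStats(z); print([(s[i].tolist(),cc[i].round(1).tolist()) for i in range(1,n) if s[i,4]>20])
E
```

```text
[0.4859 0.1567 0.1754]
[0.227, -0.196, -0.791] [-0.063, -0.453, 0.169] [0.47 0.12 0.25] | 0.0 [ 0.15 -0.2   1.69 -0.    1.65  0.32] 0.69
[-0.707, 0.023, -0.1] [0.0, 0.0, 0.167] [0.46 0.05 0.26] | 0.0 [-0.   -0.26  1.73 -0.    1.68  0.43] 0.63
[-0.767, 0.247, 0.0] [0.0, 0.0, 0.167] [ 0.45 -0.03  0.26] | 0.0 [-0.18 -0.3   1.76 -0.    1.68  0.52] 0.59
[-0.677, 0.438, 0.1] [0.0, 0.0, 0.167] [ 0.44 -0.11  0.25] | 0.0 [-0.36 -0.29  1.77 -0.    1.66  0.6 ] 0.6
[-0.541, 0.598, 0.2] [0.0, 0.0, 0.167] [ 0.43 -0.19  0.23] | 0.0 [-0.52 -0.24  1.76 -0.    1.62  0.7 ] 0.65
[-0.391, 0.905, 0.7] [0.0, 0.0, 0.167] [ 0.424 -0.288  0.16 ] | 0.0 [-0.7  -0.09  1.76 -0.    1.48  0.79] 0.74
pred handle [222.6455 288.201 ] [346.5198 345.3458]
[([215, 274, 19, 36, 263], [222.0, 289.5])]
[([330, 313, 48, 58, 906], [349.5, 337.4])]
```

Call:
jog_arm(slide=[[0,0,-0.3],[0.05,-0.05,-0.6],[0.15,-0.1,-0.79],[0.227,-0.196,-0.791],[0.227,-0.196,-0.791],[0.227,-0.196,-0.791]], dr=[[0,0,0],[-0.015,-0.1,0.03],[-0.03,-0.2,0.07],[-0.045,-0.3,0.11],[-0.06,-0.4,0.15],[-0.063,-0.453,0.169]], hand=[1,1,0,0,0,0])

```text
clock: 30.92
tcp_pos: [0.4681, 0.1232, 0.2479]
eef_rot: [0.765, 0.644, -0.002, 0.0]
ft_force: [0.1, -0.6, -0.5]
gripper_width: 0.0579
grasp_force: 0.0
```

Call:
jog_arm(slide=[[-0.35,0.01,-0.05],[-0.707,0.023,-0.1],[-0.707,0.023,-0.1]], dr=[[0,0,0.08],[0,0,0.167],[0,0,0.167]], hand=[0,0,0])

```text
clock: 31.3
tcp_pos: [0.4582, 0.0507, 0.2569]
eef_rot: [0.844, 0.537, -0.002, -0.002]
ft_force: [-0.1, 1.0, -0.1]
gripper_width: 0.0275
grasp_force: 0.0
```

Call:
jog_arm(slide=[[-0.38,0.12,0],[-0.767,0.247,0],[-0.767,0.247,0]], dr=[[0,0,0.08],[0,0,0.167],[0,0,0.167]], hand=[0,0,0])

```text
clock: 31.68
tcp_pos: [0.4484, -0.0295, 0.2568]
eef_rot: [0.907, 0.422, -0.002, -0.002]
ft_force: [-0.4, 0.3, 0.3]
gripper_width: 0.0011
grasp_force: 0.0
```

Call:
jog_arm(slide=[[-0.34,0.22,0.05],[-0.677,0.438,0.1],[-0.677,0.438,0.1]], dr=[[0,0,0.08],[0,0,0.167],[0,0,0.167]], hand=[0,0,0])

```text
clock: 32.05
tcp_pos: [0.4385, -0.1089, 0.2467]
eef_rot: [0.954, 0.301, -0.002, -0.002]
ft_force: [-0.3, 0.2, 0.4]
gripper_width: 0.0007
grasp_force: 0.0
```

```bash
python3 - <<'E'
from seq import *
b=robot.read_camera('top');a=robot.read_camera('side')
ce=[]
for im,p,w in((b,(222,288),20),(a,(346,340),36)):
    x,y=p; m=(im.max(2)<45).astype(np.uint8); z=np.zeros_like(m); z[y-w:y+w,x-w:x+w]=m[y-w:y+w,x-w:x+w]
    n,l,s,cc=cv2.connectedComponentsWithStats(z); print([(s[i].tolist(),cc[i].round(1).tolist()) for i in range(1,n) if s[i,4]>20]); i=1+np.argmax(s[1:,4]); ce.append(cc[i])
h,e1,e2=tri(*ce); print('handle centre',h,e1,e2)
for yaw in(92,96,100): print('origin',yaw,h-R.from_euler('z',yaw,degrees=True).as_matrix()@[-.0822,0,.0827])
g=cv2.cvtColor(b,cv2.COLOR_RGB2GRAY).astype(int); 
for v in(262,266,270,274,290,310,316,320,324,328): print(v,g[v,150:235:2].tolist())
for u in (330,350): print(u,a[355:380,u].max(1).tolist(),a[440:470,u].max(1).tolist())
K=np.array([.4242,-.2884,.051]); down=lambda y:tcp2([0,0,0],y,0,0)[1]
seq([(np.array([.43,-.19,.23]),down(20)),(K+[0,0,.08],down(0)),(K+[0,0,.01],down(0))])
E
```

```text
[([215, 274, 18, 34, 259], [221.9, 288.9])]
[([310, 304, 72, 67, 1564], [348.8, 325.1])]
handle centre [0.476  0.2064 0.1357] [ 0.0466 -1.4938] [2.722  0.8311]
origin 92 [0.4731 0.2886 0.053 ]
origin 96 [0.4674 0.2882 0.053 ]
origin 100 [0.4617 0.2874 0.053 ]
262 [138, 106, 103, 104, 102, 102, 91, 85, 79, 76, 71, 64, 67, 73, 73, 78, 81, 85, 87, 87, 86, 89, 90, 90, 95, 96, 96, 97, 95, 97, 97, 96, 98, 97, 93, 91, 97, 83, 107, 106, 121, 138, 138]
266 [137, 93, 64, 75, 101, 100, 100, 98, 101, 100, 98, 98, 100, 99, 99, 99, 98, 99, 99, 99, 96, 96, 96, 95, 97, 98, 97, 94, 97, 96, 93, 88, 91, 81, 95, 91, 94, 71, 106, 106, 124, 126, 114]
270 [135, 91, 60, 74, 87, 100, 100, 98, 100, 99, 101, 98, 98, 100, 70, 58, 60, 55, 53, 53, 53, 53, 49, 49, 52, 51, 52, 60, 61, 70, 69, 70, 81, 42, 53, 71, 68, 62, 107, 107, 107, 105, 104]
274 [138, 90, 61, 73, 85, 95, 96, 96, 92, 92, 93, 92, 92, 92, 91, 91, 91, 92, 92, 91, 90, 93, 91, 92, 91, 89, 91, 90, 89, 91, 91, 90, 83, 43, 53, 67, 69, 68, 105, 108, 107, 104, 108]
290 [131, 103, 54, 72, 83, 97, 97, 97, 95, 96, 97, 96, 97, 97, 99, 97, 97, 96, 100, 97, 97, 
[... 1115 characters left out ...]
8, 58, 61, 58, 58, 58] [76, 77, 75, 72, 72, 74, 76, 76, 74, 72, 73, 76, 75, 72, 64, 69, 73, 70, 72, 70, 69, 71, 72, 72, 73, 73, 74, 74, 74, 73]
350 [22, 21, 21, 24, 22, 20, 21, 20, 22, 22, 21, 24, 28, 41, 62, 62, 70, 64, 59, 56, 57, 58, 59, 58, 57] [74, 74, 74, 73, 75, 75, 75, 71, 72, 75, 75, 75, 74, 71, 72, 74, 75, 70, 66, 70, 76, 76, 76, 77, 77, 77, 77, 76, 77, 76]
[-0.549, 0.624, 0.173] [-0.002, 0.002, 0.169] [ 0.43 -0.19  0.23] | 0.0 [-0.52 -0.24  1.76 -0.    1.62  0.7 ] 0.65
[-0.391, 0.905, 0.99] [0.0, 0.0, 0.222] [ 0.424 -0.288  0.131] | 0.0 [-0.7  -0.07  1.79 -0.    1.42  0.87] 0.71
[0.0, 0.0, 0.7] [0.0, 0.0, 0.0] [ 0.424 -0.288  0.061] | 0.0 [-0.7  -0.01  1.86 -0.    1.29  0.87] 0.64
```

```bash
python3 - <<'E'
from h import *
print('lip side',cast('side',[(330,454),(350,458)],.0075)[:,:2].tolist())
print('back inner top side',cast('side',[(330,368)],.055)[0])
print('back top',cast('top',[(214.5,280),(214.5,310)],.055)[:,:2].tolist())
print('wall front ends top',cast('top',[(177.5,270),(175.5,320)],.023)[:,:2].tolist())
print('rest centre .4704 .3018; side walls x:',cast('top',[(190,269.5),(190,320.5)],.045)[:,:2].tolist())
E
```

```text
lip side [[0.4676889377387682, 0.35184676849522367], [0.4375946683419626, 0.3490364153429617]]
back inner top side [0.4993 0.2412 0.055 ]
back top [[0.5029858535341476, 0.23862270853545733], [0.43516923907340826, 0.2339269745024676]]
wall front ends top [[0.5286591142861512, 0.3327082436706179], [0.4126851123012393, 0.32756091132390375]]
rest centre .4704 .3018; side walls x: [[0.5271218281878909, 0.2984466439972337], [0.4109630958247868, 0.2892727032931237]]
```

Call:
jog_arm(slide=[[-0.27,0.31,0.08],[-0.549,0.624,0.173],[-0.549,0.624,0.173]], dr=[[0,0,0.08],[-0.002,0.002,0.169],[-0.002,0.002,0.169]], hand=[0,0,0])

```text
clock: 32.52
tcp_pos: [0.4295, -0.1914, 0.2297]
eef_rot: [0.985, 0.172, -0.0, -0.0]
ft_force: [-0.2, -0.6, -0.1]
gripper_width: 0.0003
grasp_force: 0.0
```

Call:
jog_arm(slide=[[-0.2,0.45,0.4],[-0.391,0.905,0.9],[-0.391,0.905,0.99],[-0.391,0.905,0.99],[-0.391,0.905,0.99]], dr=[[0,0,0.1],[0,0,0.2],[0,0,0.222],[0,0,0.222],[0,0,0.222]], hand=[0,0,0,0,0])

```text
clock: 33.15
tcp_pos: [0.4251, -0.2889, 0.1337]
eef_rot: [1.0, 0.0, 0.001, 0.001]
ft_force: [1.2, -0.7, 0.4]
gripper_width: 0.0004
grasp_force: 0.0
```

```bash
python3 - <<'E'
from seq import *
K=np.array([.4242,-.2884,.051]); down=lambda y:tcp2([0,0,0],y,0,0)[1]
seq([(K+[0,0,.01],down(0)),(K-[0,0,.006],down(0))])
E
```

```text
[-0.011, -0.006, 0.727] [0.001, -0.002, 0.0] [ 0.424 -0.288  0.061] | 0.0 [-0.7  -0.01  1.86 -0.    1.29  0.87] 0.64
[0.0, 0.0, 0.16] [0.0, 0.0, 0.0] [ 0.424 -0.288  0.045] | 0.0 [-0.7   0.01  1.87 -0.    1.26  0.87] 0.63
```

Call:
jog_arm(slide=[[-0.01,-0.006,0.3],[-0.01,-0.006,0.6],[-0.01,-0.006,0.72],[-0.01,-0.006,0.76],[-0.01,-0.006,0.8],[-0.01,-0.006,0.84],[-0.01,-0.006,0.87],[-0.01,-0.006,0.87]], dr=[[0,0,0],[0,0,0],[0,0,0],[0,0,0],[0,0,0],[0,0,0],[0,0,0],[0,0,0]], hand=[0,0,0,0,0,0,0,0])

```text
clock: 34.15
tcp_pos: [0.4225, -0.2893, 0.0448]
eef_rot: [1.0, -0.002, 0.0, 0.0]
ft_force: [0.3, 0.3, -0.1]
gripper_width: 0.0005
grasp_force: 0.0
```

Call:
jog_arm(slide=[[0.01,0,0.02],[0.01,0,0.03],[0.01,0,0.04],[0.01,0,0.04]], dr=[[0,0,0],[0,0,0],[0,0,0],[0,0,0]], hand=[0,0,0,0])

```text
clock: 34.65
tcp_pos: [0.4235, -0.2893, 0.0408]
eef_rot: [1.0, -0.002, 0.0, 0.0]
ft_force: [-0.7, 0.6, 0.7]
gripper_width: 0.0006
grasp_force: 0.0
```

Call:
jog_arm(slide=[[0,0,0.015],[0,0,0.03],[0,0,0.03]], dr=[[0,0,0],[0,0,0],[0,0,0]], hand=[0,0,0])

```text
clock: 35.02
tcp_pos: [0.4235, -0.2892, 0.0377]
eef_rot: [1.0, -0.002, 0.0, 0.0]
ft_force: [-0.2, -0.2, 0.8]
gripper_width: 0.0002
grasp_force: 0.0
```

```bash
python3 - <<'E'
from h import *
F=[]
a=robot.read_camera('side');b=robot.read_camera('top')
o=robot.get_obs();print(o['ft_force'],o['ft_torque'],o['tcp_pos'])
print('proj tcp',proj('side',o['tcp_pos']),proj('top',o['tcp_pos']))
g=cv2.cvtColor(a,cv2.COLOR_RGB2GRAY)
for v in range(150,190,2): print(v,g[v,396:456:2].tolist())
E
```

```text
[ 0.3026 -0.2429  0.7039] [ 0.0073 -0.0277  0.0308] [ 0.4236 -0.2893  0.0379]
proj tcp [[425.1687 174.9479]] [[445.8069 322.3636]]
150 [74, 75, 74, 72, 68, 70, 50, 51, 79, 57, 45, 80, 80, 80, 79, 59, 59, 58, 56, 61, 68, 76, 77, 80, 79, 81, 114, 125, 124, 125]
152 [75, 75, 71, 73, 49, 50, 50, 51, 81, 70, 81, 81, 79, 79, 80, 81, 81, 78, 80, 80, 79, 60, 52, 40, 54, 68, 125, 125, 125, 124]
154 [75, 74, 72, 73, 49, 49, 49, 48, 60, 51, 79, 80, 81, 81, 80, 81, 80, 80, 82, 81, 81, 80, 80, 37, 44, 82, 125, 124, 126, 123]
156 [74, 71, 74, 50, 50, 49, 50, 40, 36, 38, 75, 75, 68, 69, 75, 72, 73, 78, 81, 80, 80, 81, 80, 68, 81, 96, 125, 123, 125, 125]
158 [73, 76, 75, 71, 50, 51, 50, 36, 37, 69, 76, 76, 76, 77, 50, 50, 49, 51, 60, 62, 102, 90, 80, 85, 81, 106, 125, 124, 125, 124]
160 [72, 73, 74, 72, 50, 52, 44, 38, 36, 75, 76, 75, 77, 76, 48, 48, 50, 50, 48, 61, 125, 125, 125, 125, 110, 93, 126, 124, 123, 121]
162 [74, 75, 74, 74, 50, 70, 38, 37, 58, 76, 76, 75, 77, 76, 50, 49, 50, 50, 60, 90, 125, 124, 124, 124, 122, 113, 123, 124, 123, 125]
164 [76, 75, 74, 73, 53, 62, 42, 37, 76, 75, 76, 76, 
[... 1055 characters left out ...]
73, 42, 43, 103, 118, 120, 118, 119, 76, 32, 72, 23, 21, 19, 18, 19, 31, 79, 117, 119, 80, 103, 114, 112, 113, 119, 123, 124, 124]
182 [69, 40, 42, 47, 117, 118, 117, 118, 118, 19, 48, 36, 28, 21, 31, 75, 111, 118, 118, 119, 121, 72, 114, 114, 113, 117, 124, 122, 123, 123]
184 [56, 43, 44, 104, 118, 117, 119, 119, 77, 32, 59, 59, 59, 59, 51, 35, 19, 119, 119, 118, 100, 84, 111, 112, 118, 126, 123, 126, 126, 127]
186 [57, 43, 46, 118, 118, 119, 118, 119, 21, 60, 58, 60, 60, 60, 59, 56, 26, 118, 118, 118, 74, 115, 115, 116, 114, 124, 124, 126, 124, 124]
188 [54, 43, 103, 119, 118, 119, 118, 110, 25, 59, 58, 58, 59, 59, 59, 24, 96, 119, 117, 114, 73, 115, 116, 118, 125, 123, 127, 125, 126, 125]
```

Call:
jog_arm(slide=[[0,0,0.02],[0,0,0.04],[0,0,0.04]], dr=[[0,0,0],[0,0,0],[0,0,0]], hand=[0,0,0])

```text
clock: 35.5
tcp_pos: [0.4234, -0.2891, 0.0336]
eef_rot: [1.0, -0.002, 0.0, 0.0]
ft_force: [0.0, 0.0, -0.4]
gripper_width: 0.0007
grasp_force: 0.0
```

```bash
python3 - <<'E'
from h import *
a=robot.read_camera('side'); o=robot.get_obs();print(o['ft_force'],o['tcp_pos'],o['clock'])
g=cv2.cvtColor(a,cv2.COLOR_RGB2GRAY)
for v in range(160,182,2): print(v,g[v,404:446].tolist())
p0=cv2.cvtColor(cv2.imread('pics/side0.png'),cv2.COLOR_BGR2GRAY)
print('initial')
for v in range(156,182,2): print(v,p0[v,404:446].tolist())
E
```

```text
[-0.6851 -0.9817 -0.1634] [ 0.4235 -0.2892  0.0338] 35.55
160 [50, 50, 50, 50, 45, 38, 36, 35, 34, 61, 75, 75, 76, 75, 76, 76, 77, 75, 75, 72, 50, 52, 50, 49, 51, 50, 51, 49, 53, 55, 64, 104, 92, 101, 87, 86, 90, 105, 83, 84, 79, 91]
162 [51, 50, 58, 46, 37, 34, 36, 37, 58, 77, 76, 75, 75, 78, 77, 76, 76, 75, 75, 61, 51, 49, 51, 51, 50, 49, 50, 50, 61, 69, 90, 126, 125, 127, 125, 125, 125, 126, 126, 125, 122, 82]
164 [51, 71, 63, 42, 38, 38, 36, 51, 74, 76, 75, 76, 77, 77, 75, 76, 75, 75, 76, 53, 50, 48, 49, 50, 50, 51, 52, 56, 63, 106, 125, 125, 125, 126, 125, 126, 124, 126, 125, 123, 92, 82]
166 [69, 62, 42, 42, 44, 38, 52, 76, 75, 76, 76, 76, 77, 77, 75, 68, 64, 51, 38, 39, 37, 38, 44, 42, 47, 47, 47, 47, 54, 125, 124, 125, 125, 127, 124, 126, 124, 125, 123, 105, 70, 111]
168 [62, 43, 44, 43, 42, 53, 88, 89, 88, 77, 77, 76, 72, 48, 16, 17, 33, 42, 41, 44, 41, 35, 35, 35, 36, 34, 35, 35, 75, 117, 123, 124, 124, 125, 125, 124, 125, 123, 114, 73, 78, 120]
170 [42, 43, 42, 44, 65, 117, 118, 117, 116, 117, 117, 108, 23, 19, 18, 20, 29, 45, 53, 56, 52, 52, 52, 52, 51, 52, 53, 41, 17, 17
[... 2834 characters left out ...]
9, 19, 20, 19, 19, 26, 34, 38, 42, 42, 42, 43, 43, 39, 32, 20, 16, 19, 19, 94, 120, 120, 119, 116, 92, 66, 79, 106, 106, 108]
176 [41, 51, 112, 113, 112, 112, 112, 111, 112, 112, 111, 72, 15, 18, 16, 20, 19, 19, 21, 21, 19, 21, 22, 17, 20, 21, 18, 19, 19, 20, 32, 118, 118, 120, 118, 103, 69, 79, 104, 105, 107, 108]
178 [44, 98, 112, 113, 111, 112, 112, 112, 112, 113, 112, 112, 75, 43, 18, 17, 19, 19, 20, 19, 18, 20, 19, 19, 19, 20, 19, 18, 19, 32, 90, 112, 119, 118, 111, 71, 67, 109, 108, 109, 111, 108]
180 [97, 111, 112, 112, 112, 113, 112, 111, 113, 112, 73, 30, 31, 76, 69, 33, 20, 23, 20, 20, 17, 20, 19, 18, 18, 18, 31, 56, 74, 112, 112, 113, 119, 114, 77, 69, 99, 109, 109, 108, 106, 107]
```

```bash
python3 - <<'E'
from h import *
o=robot.get_obs(); t=o['tcp_pos']; Rm=R.from_quat(o['eef_rot']).as_matrix()
for n in('side','top'):
    a=robot.read_camera(n)[:,:,::-1]; p0=cv2.imread(f'pics/{n}0.png')
    cv2.imwrite(f'pics/k_{n}.png',a)
    g=cv2.cvtColor(a,6).astype(float); g0=cv2.cvtColor(p0,6).astype(float)
    r=g/np.maximum(g0,1); d=((r<.55)|(r>1.25))&(abs(g-g0)>20)
    print(n,[ (z,proj(n,t-Rm[:,2]*z)[0].round(0).tolist()) for z in(0,.03,.06,.09,.15)])
    x0,x1=(380,470) if n=='side' else (400,490)
    y0,y1=(60,200) if n=='side' else (270,350)
    for v in range(y0,y1,5): print(v,''.join('#' if d[v,u] else ('-' if r[v,u]<.85 else '.') for u in range(x0,x1)))
E
```

```text
side [(0, [425.0, 176.0]), (0.03, [427.0, 166.0]), (0.06, [429.0, 155.0]), (0.09, [431.0, 144.0]), (0.15, [436.0, 121.0])]
60 .............................................-######------------------------------##------
65 .............................................###--------..................----------------
70 ............................................--..............#........................#...#
75 ..........................................-.#................#.###################........
80 .........................................-.....####.#.......######################.####...
85 ..............................-------------#-......#################################......
90 .............-----------------------------################################-----...........
95 ........----------------------------------#######################################---......
100 .........---------------------------------..-###################################----------
105 .............---------------------------#-.....--.-..-####################----------------
110 .................--------------
[... 2616 characters left out ...]
------##-------#############---....
315 ................################-......######...#####...-##-------##################---...
320 ................################....###..-----..######--.#..---#####################----..
325 .......................---#####.#.##.####.......#.-.##..##......--###--------#####----##--
330 ................#######################-##########.-----..-###---####################-----
335 ........................######-----.....--###------#####################-----#####---.....
340 ....................-##########--------##-------..........................................
345 ................-##########--------##-------..............................................
```

Call:
jog_arm(slide=[[0,0,0.02],[0,0,0.04],[0,0,0.04]], dr=[[0,0,0],[0,0,0],[0,0,0]], hand=[0,0,0])

```text
clock: 36.02
tcp_pos: [0.4234, -0.2891, 0.0296]
eef_rot: [1.0, -0.002, 0.0, 0.0]
ft_force: [0.3, -0.4, -1.1]
gripper_width: 0.0003
grasp_force: 0.0
```

```bash
python3 - <<'E'
from h import *
a=robot.read_camera('side'); o=robot.get_obs();print(o['ft_force'],o['tcp_pos'],o['clock'])
g=cv2.cvtColor(a,cv2.COLOR_RGB2GRAY)
for v in range(140,180,2): print(v,g[v,408:446].tolist())
E
```

```text
[ 0.7772 -0.5433 -0.0169] [ 0.4235 -0.2892  0.0297] 36.075
140 [54, 35, 36, 35, 29, 20, 20, 21, 22, 33, 43, 18, 20, 20, 19, 20, 20, 18, 19, 17, 21, 19, 20, 20, 20, 19, 17, 17, 16, 18, 18, 18, 19, 17, 18, 18, 18, 17]
142 [50, 37, 36, 37, 18, 18, 19, 20, 20, 21, 20, 21, 20, 23, 33, 23, 20, 18, 22, 21, 19, 18, 19, 20, 18, 21, 20, 19, 17, 19, 18, 18, 19, 17, 18, 18, 20, 16]
144 [48, 45, 44, 34, 14, 18, 16, 15, 19, 18, 18, 20, 19, 20, 20, 21, 20, 18, 19, 21, 20, 21, 20, 19, 19, 18, 19, 19, 17, 20, 23, 19, 18, 20, 17, 34, 27, 22]
146 [47, 47, 46, 74, 54, 25, 26, 21, 19, 20, 19, 16, 17, 15, 17, 18, 17, 18, 17, 16, 18, 19, 18, 19, 20, 19, 19, 20, 19, 21, 38, 28, 19, 21, 20, 18, 20, 17]
148 [46, 46, 47, 79, 80, 80, 79, 81, 79, 80, 79, 54, 52, 47, 46, 40, 41, 24, 26, 19, 21, 18, 16, 20, 18, 18, 20, 20, 17, 17, 17, 19, 19, 20, 18, 18, 18, 18]
150 [51, 51, 49, 57, 64, 56, 66, 69, 74, 74, 74, 74, 79, 77, 80, 80, 79, 81, 82, 79, 80, 80, 81, 53, 53, 44, 45, 40, 33, 25, 22, 19, 23, 18, 18, 17, 16, 18]
152 [52, 50, 50, 82, 72, 35, 31, 32, 50, 81, 80, 81, 80, 80, 60, 64, 64, 70, 74, 76, 73, 75, 74, 78
[... 1513 characters left out ...]
 108, 122]
172 [120, 117, 119, 118, 118, 118, 118, 55, 16, 18, 20, 20, 27, 35, 38, 46, 51, 51, 53, 53, 53, 53, 45, 38, 17, 18, 19, 87, 118, 118, 118, 116, 118, 84, 72, 106, 113, 114]
174 [117, 118, 118, 118, 117, 118, 118, 55, 17, 19, 18, 19, 16, 27, 35, 39, 43, 42, 45, 45, 44, 39, 35, 18, 15, 20, 19, 95, 117, 119, 117, 118, 94, 72, 81, 111, 112, 113]
176 [117, 118, 120, 119, 119, 116, 118, 76, 16, 17, 15, 18, 18, 16, 17, 20, 20, 23, 22, 18, 18, 17, 17, 17, 18, 19, 33, 119, 119, 118, 120, 105, 73, 83, 111, 111, 113, 113]
178 [119, 118, 118, 119, 119, 118, 118, 118, 79, 43, 17, 16, 18, 16, 18, 18, 18, 19, 20, 17, 18, 19, 17, 18, 18, 31, 94, 118, 118, 119, 113, 75, 70, 115, 115, 116, 115, 114]
```

Call:
jog_arm(slide=[[0,0,0.02],[0,0,0.04],[0,0,0.04]], dr=[[0,0,0],[0,0,0],[0,0,0]], hand=[0,0,0])

```text
clock: 36.45
tcp_pos: [0.4238, -0.2895, 0.0261]
eef_rot: [1.0, -0.002, 0.0, 0.0]
ft_force: [-0.3, 0.5, 2.3]
gripper_width: 0.0006
grasp_force: 1.4
```

```bash
python3 - <<'E'
from h import *
o=robot.get_obs(); t=o['tcp_pos']; print(o['ft_force'],t,o['effort'])
for y in(.094,-.094):
  for x in(-.0375,.0375): print('body corner',proj('side',t+[x,y,.0838])[0],proj('top',t+[x,y,.0838])[0])
a=robot.read_camera('side'); g=cv2.cvtColor(a,cv2.COLOR_RGB2GRAY)
for v in range(158,176,2): print(v,g[v,408:446].tolist())
E
```

```text
[-0.2729  0.5161  2.289 ] [ 0.4238 -0.2895  0.0261] [ -0.0103 -44.8402 -43.1973   0.0601  -0.1939   0.0002]
body corner [442.0705 179.7962] [409.9272 336.3098]
body corner [405.5925 173.2394] [409.635  301.0898]
body corner [452.1547 127.9473] [498.2072 338.8156]
body corner [419.528  122.7785] [496.6966 303.5603]
158 [49, 42, 70, 72, 71, 57, 79, 77, 80, 81, 81, 78, 80, 81, 82, 81, 80, 80, 80, 80, 80, 81, 80, 81, 81, 80, 80, 81, 81, 80, 80, 83, 32, 30, 31, 38, 60, 82]
160 [43, 35, 38, 35, 36, 62, 75, 76, 69, 77, 67, 79, 79, 79, 76, 76, 78, 79, 78, 80, 79, 80, 81, 81, 82, 81, 79, 81, 82, 80, 81, 81, 66, 49, 60, 79, 81, 91]
162 [35, 35, 37, 36, 58, 76, 76, 75, 76, 76, 77, 75, 77, 77, 75, 56, 50, 49, 51, 51, 56, 56, 58, 69, 70, 86, 88, 83, 84, 84, 78, 80, 89, 72, 81, 81, 81, 78]
164 [37, 37, 37, 50, 76, 77, 75, 76, 76, 77, 76, 75, 76, 76, 76, 55, 49, 50, 51, 50, 51, 50, 50, 52, 64, 106, 125, 125, 125, 126, 125, 119, 124, 108, 102, 102, 77, 84]
166 [36, 37, 51, 77, 76, 75, 76, 77, 76, 76, 77, 69, 65, 50, 44, 52, 51, 50, 49, 50, 50, 52, 48, 44, 53, 126, 123, 126, 126, 125, 124, 126, 126, 126, 124, 105, 71, 110]
168 [42, 51, 76, 77, 76, 77, 77, 77, 72, 46, 16, 16, 24, 38, 38, 43, 47, 48, 48, 48, 49, 48, 53, 24, 65, 110, 118, 118, 117, 119, 124, 123, 125, 125, 116, 72, 78, 121]
170 [66, 117, 90, 89, 88, 89, 89, 76, 25, 18, 17, 17, 34, 40, 44, 40, 40, 39, 40, 34, 35, 36, 38, 35, 17, 17, 106, 118, 119, 119, 117, 118, 118, 117, 78, 70, 106, 121]
172 [117, 118, 118, 118, 118, 117, 117, 54, 17, 18, 18, 20, 28, 38, 46, 52, 52, 52, 54, 54, 54, 54, 52, 44, 17, 19, 17, 87, 119, 117, 118, 118, 118, 83, 70, 104, 114, 114]
174 [118, 118, 118, 118, 118, 118, 118, 55, 17, 17, 20, 18, 19, 27, 35, 40, 43, 44, 45, 46, 44, 42, 35, 22, 18, 18, 20, 93, 117, 117, 119, 118, 93, 70, 82, 112, 112, 114]
```

Call:
jog_arm(slide=[[0,0,0.02],[0,0,0.04],[0,0,0.05],[0,0,0.05]], dr=[[0,0,0],[0,0,0],[0,0,0],[0,0,0]], hand=[0,0,0,0])

```text
clock: 37.0
tcp_pos: [0.4239, -0.2896, 0.0224]
eef_rot: [1.0, -0.002, 0.0, 0.001]
ft_force: [-6.1, 4.0, 17.1]
gripper_width: 0.0004
grasp_force: 8.4
```

Call:
jog_arm(slide=[[0,0,0.015],[0,0,0.015],[0,0,0.015]], dr=[[0,0,0],[0,0,0],[0,0,0]], hand=[0,0,0])

```text
clock: 37.38
tcp_pos: [0.424, -0.2897, 0.0221]
eef_rot: [1.0, -0.002, 0.0, 0.001]
ft_force: [-10.8, 8.6, 28.6]
gripper_width: 0.0001
grasp_force: 14.4
```

```bash
python3 - <<'E'
from h import *
o=robot.get_obs(); print(o['ft_force'],o['tcp_pos'])
a=robot.read_camera('side'); g=cv2.cvtColor(a,cv2.COLOR_RGB2GRAY)
for v in range(164,180,1): print(v,g[v,414:438].tolist())
E
```

```text
[-10.7646   8.5933  28.5923] [ 0.424  -0.2897  0.0221]
164 [76, 76, 76, 76, 76, 76, 75, 77, 74, 50, 50, 50, 51, 49, 51, 52, 48, 55, 49, 82, 101, 96, 89, 90]
165 [76, 76, 77, 76, 77, 77, 76, 72, 60, 52, 49, 51, 49, 49, 51, 50, 49, 47, 51, 108, 125, 126, 117, 117]
166 [78, 76, 76, 76, 76, 68, 65, 49, 42, 50, 49, 50, 49, 50, 49, 50, 50, 38, 51, 122, 123, 123, 126, 126]
167 [76, 78, 76, 72, 65, 33, 16, 19, 30, 51, 50, 52, 50, 49, 49, 49, 52, 35, 68, 119, 118, 119, 123, 123]
168 [77, 76, 73, 47, 17, 14, 17, 28, 43, 47, 50, 51, 50, 51, 50, 49, 49, 19, 65, 111, 118, 118, 117, 119]
169 [77, 77, 49, 18, 13, 17, 27, 39, 42, 47, 46, 49, 48, 51, 51, 50, 42, 18, 17, 75, 118, 117, 117, 119]
170 [76, 76, 23, 17, 17, 19, 35, 39, 36, 38, 39, 41, 44, 47, 47, 46, 42, 24, 15, 18, 105, 119, 117, 118]
171 [89, 71, 18, 18, 16, 19, 38, 42, 40, 40, 39, 39, 36, 36, 35, 38, 38, 27, 15, 17, 51, 110, 119, 119]
172 [118, 55, 18, 18, 17, 18, 40, 54, 52, 51, 52, 50, 40, 38, 42, 40, 41, 35, 17, 16, 18, 87, 117, 117]
173 [117, 54, 18, 17, 19, 16, 21, 41, 48, 52, 53, 52, 51, 54, 55, 52, 52, 25, 19, 16, 19, 86, 118, 117]
174 [118, 54, 17, 17, 18, 18, 19, 29, 37, 47, 52, 52, 54, 54, 55, 49, 41, 20, 20, 18, 19, 95, 117, 118]
175 [118, 55, 15, 15, 17, 18, 21, 19, 22, 31, 39, 40, 45, 43, 41, 26, 17, 18, 18, 18, 24, 118, 118, 119]
176 [117, 76, 16, 16, 17, 18, 16, 17, 18, 18, 19, 22, 22, 18, 19, 20, 17, 19, 18, 18, 33, 119, 119, 118]
177 [118, 117, 30, 17, 16, 18, 18, 18, 17, 18, 18, 18, 18, 18, 19, 19, 18, 19, 18, 17, 49, 118, 118, 119]
178 [118, 118, 79, 43, 18, 17, 18, 16, 18, 20, 17, 17, 19, 18, 20, 19, 18, 17, 18, 31, 94, 118, 117, 118]
179 [111, 102, 108, 88, 44, 21, 18, 18, 19, 18, 17, 17, 18, 18, 19, 15, 17, 19, 32, 76, 119, 118, 118, 118]
```

Call:
jog_arm(slide=[[0,0,-0.1],[0,0,-0.3],[0,0,-0.7],[0,0,-1],[0,0,-1],[0,0,-1]], dr=[[0,0,0],[0,0,0],[0,0,0],[0,0,0],[0,0,0],[0,0,0]], hand=[0,0,0,0,0,0])

```text
clock: 38.17
tcp_pos: [0.423, -0.2888, 0.118]
eef_rot: [1.0, -0.002, -0.0, -0.0]
ft_force: [0.2, 0.1, -0.7]
gripper_width: 0.0002
grasp_force: 0.0
```

```bash
python3 st.py; python3 - <<'E'
from h import *
a=robot.read_camera('side'); g=cv2.cvtColor(a,6); b=robot.read_camera('top')
print('lip/back',a[440:470,330].max(1).tolist(),a[355:375,330].max(1).tolist())
for v in range(162,178,2): print(v,g[v,414:438].tolist())
h=cv2.cvtColor(b,cv2.COLOR_RGB2HSV)
print([cv2.moments(cv2.inRange(h,(lo),(hi)))['m10']/max(1,cv2.moments(cv2.inRange(h,lo,hi))['m00']) for lo,hi in(((25,150,80),(35,255,255)),((0,180,60),(4,255,255)))])
h=cv2.cvtColor(cv2.imread('pics/top0.png'),cv2.COLOR_BGR2HSV)
print([cv2.moments(cv2.inRange(h,(lo),(hi)))['m10']/max(1,cv2.moments(cv2.inRange(h,lo,hi))['m00']) for lo,hi in(((25,150,80),(35,255,255)),((0,180,60),(4,255,255)))])
E
```

```text
top [451 232  16  18 225] z.072 [ 0.6063 -0.3145]
top [420 236  20  16 225] z.072 [ 0.5978 -0.2478]
top [445 250  34  27 495] z.072 [ 0.5556 -0.32  ]
side [ 401    0   33   68 1314] z.072 [ 0.5377 -0.8861]
side [457 120  25  10 110] z.072 [ 0.3476 -0.4665]
side [456 130  25  15 137] z.072 [ 0.3458 -0.4147]
side [362 133  24  27 396] z.072 [ 0.555  -0.3156]
side [343 137  17  16 205] z.072 [ 0.6057 -0.3107]
side [340 154  15  16 184] z.072 [ 0.5982 -0.2456]
[ 0.4199 -0.2883 -0.0028] -42.10116010275889 [-0.0181  0.434  -0.6396] [-0.0111  0.02   -0.0083]
lip/back [78, 75, 77, 73, 73, 75, 78, 76, 72, 74, 74, 77, 76, 70, 64, 68, 72, 72, 71, 72, 71, 72, 73, 71, 73, 72, 73, 75, 74, 75] [85, 84, 84, 84, 88, 86, 86, 88, 86, 85, 84, 83, 78, 72, 58, 58, 57, 58, 57, 59]
162 [115, 115, 114, 115, 114, 115, 115, 115, 115, 114, 123, 124, 120, 113, 112, 97, 103, 81, 71, 68, 88, 123, 123, 125]
164 [115, 116, 114, 114, 114, 115, 116, 115, 115, 113, 115, 115, 68, 57, 56, 57, 57, 68, 69, 105, 123, 124, 123, 124]
166 [116, 116, 115, 115, 114, 102, 100, 72, 54, 54, 54, 55, 54, 55, 56, 55, 53, 56, 81, 124, 123, 123, 124, 124]
168 [116, 116, 103, 71, 19, 18, 39, 55, 55, 55, 58, 55, 55, 56, 57, 56, 56, 57, 105, 114, 123, 125, 124, 124]
170 [115, 107, 25, 21, 18, 19, 31, 46, 57, 59, 57, 59, 57, 57, 56, 58, 58, 57, 20, 22, 111, 124, 124, 123]
172 [115, 55, 18, 18, 18, 20, 29, 36, 40, 46, 52, 56, 57, 58, 55, 55, 48, 41, 18, 19, 19, 91, 124, 125]
174 [114, 54, 16, 18, 21, 19, 20, 27, 35, 39, 44, 44, 45, 46, 46, 42, 36, 23, 18, 21, 20, 100, 123, 125]
176 [116, 75, 19, 16, 20, 20, 21, 21, 19, 18, 19, 23, 21, 20, 19, 20, 19, 20, 20, 22, 35, 124, 123, 123]
[332.9129411764706, 419.58805513016847]
[332.90047393364927, 419.70029673590506]
```

```bash
python3 -c "
from cell import robot
print(robot.job_done())"
```

```text
the job is handed in; nothing more can be done
None
```

The job is handed in at about 38 s of the 72 s allowed. By camera all four potatoes lie in the weighing dish, the scoop lies flat and released about 8 mm from the rest's middle (turned about 90° from its start), and the key was pressed to its stop and sprang back; the bottle and jar are unmoved, the beaker I did not re-check, and no verdict was returned.

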